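# Open the charging station and load the battery packs

### The arm

A 6-joint arm with a two-finger parallel gripper is mounted at the origin on the work surface; the furniture and walls round the work are solid. World frame = base frame: x ahead of the robot, y to its left, z up, the work surface at z = 0. Lengths are in m, angles in rad, forces in N, time in s.
With the tool pointing down it reaches from about 0.3 to 0.775 m from the base axis. Payload 14.6 kg.
Tool frame: the origin (TCP) lies at the very end of the fingers, on their centre line; the grasp point (between the pads) lies 19 mm behind it; y points along the fingers, x is the direction in which the jaws open and shut, and the axes are right-handed (so a half turn about y gives the same grasp; the last joint's range is limited). The gripper opens to 94 mm and grips with 3 to 60 N. Pads are 16 mm wide; open, the fingers measure 119 mm over their backs; the gripper's body (75 mm by 177 mm) begins 78 mm behind the grasp point.
Start: joints at [1.114, 0.3, 1.521, -0, 1.321, -0.067], TCP at [0.209, 0.509, 0.205] pointing down, gripper open.
Joint ranges: [-3.03, 3.03], [-0.79, 2.21], [0.23, 2.52], [-1.04, 4.18], [0, 3.07], [-2.55, 2.55]. Speed limits (rad/s): [2.22, 2.22, 2.57, 3.14, 3.14, 3.14].

### API

Orientations are given as [roll, pitch, yaw] about the fixed x, y, z axes, in that order (R = Rz(yaw) Ry(pitch) Rx(roll)).
In Python, from station import * gives the robot as it stands.
- The arm moves only by the tool send_rows, never from a script. Its argument "series" is text: rows parted by semicolons, each of 7 numbers parted by spaces: the turn, a rotation vector about the tool's x, y, z in units of 5 degrees (1.0 is 5 degrees), then the shift along the tool's x, y, z in cm, then the opening, from -1 (shut) to 1 (fully open). A call has exactly 10 rows; each row is the pose to reach, as a shift and turn from the pose commanded when the call began, along the tool's axes at that moment; what a row does not reach only later rows make up. A row lasts 1/12 s, in which the tool goes at most 41.7 mm and 7.16 degrees, less where a joint would pass 70% of its speed; a pose out of reach is approached as far as the arm can. A call with a gripper value outside its range is refused whole. The fingers move at their own pace and stop on an object; "newtons" is the grip in N (left out, the last holds). Time passes only in rows, so rows that repeat a pose let the fingers close, or fill a call up. It gives the time, the measured TCP pose, the force and the opening at its end, in the units of the state.
- get_obs(): the state, without advancing time (a new reading comes with each control period).
- camera(name): name is "side" or "top"; returns the picture (400x640x3 uint8, red, green, blue); there is no depth.
- camera_info(name): a dict with "K" (3x3 intrinsics, pixels), "k1" (the pictures are not rectified: a ray, as slopes to the right and down, at radius r is drawn at 1 + k1 r^2 times it, then the intrinsics apply), "R" (3x3) and "t" (3): a world point X has camera coordinates R X + t. Camera axes: x right, y down, z forward; pixel columns grow to the right and rows downward; lengths in m; the calibration is good to about 2 mm. A picture is of the moment at which its call begins. camera_info takes no time and is no camera call.
- hand_in(): hands the job in, once; it reports no verdict.
The state is a dict: "time_s": time; "qpos": joint angles; "joint_vel": joint speeds; "tau": joint torques, N m; "ee_pos": TCP position; "eef_rot": TCP orientation; "force": force on the tool from outside, world axes, zero at the start; "moment": the same for the moment, N m; "grip_width": finger opening in m.
Only numpy, scipy, OpenCV 4.12 (cv2) and the standard library are available. Lean on these libraries where they do the work, as an engineer would, in place of code of your own. Each camera call takes 0.05 s, during which the arm holds its last target. There are 200 camera calls.

### The job

Take the charging station into use: turn its four turn buttons fully aside, only then lift the orange transit panel out of its frame by the black handle and lay it flat on the middle of the dark rubber mat. Set every battery pack that stands on the desk into a pocket of its own, yellow key in the notch and fully home, and once all are in, turn all four buttons back to point straight inward so that they guard the packs. Leave the sample cup and the tape roll where they are.

Things in the scene. Friction and masses are not known exactly. Their poses are not given: they have to be found in the camera images.
- dock: White charging station fixed to the desk, 106 (x) x 216 (y) x 32 mm high; origin at the centre of its underside, z up, +x away from the robot. The panel lies in a recess 90 (x) x 156 (y) mm of its top, floor at 24 mm. In that floor are three pockets in a row along y. Each end rail (y = -94, +94 mm) carries two turn buttons, at x = -28 and +28 mm.
- pocket_0 (a point): Pocket 0 (at y = -52 mm of the station, axes as the station's): where a pack's centre lies when fully home, 32 mm above the desk. The pocket is 64 (x) x 42 (y) mm, 18 mm deep, floor 6 mm above the desk, with a key notch 12 (x) x 18 (y) mm in the middle of its +x end; about 2 mm play each way. The pack's x axis must point along +x here.
- pocket_1 (a point): Pocket 1 (at y = 0 mm of the station, axes as the station's): where a pack's centre lies when fully home, 32 mm above the desk. The pocket is 64 (x) x 42 (y) mm, 18 mm deep, floor 6 mm above the desk, with a key notch 12 (x) x 18 (y) mm in the middle of its +x end; about 2 mm play each way. The pack's x axis must point along +x here.
- pocket_2 (a point): Pocket 2 (at y = 52 mm of the station, axes as the station's): where a pack's centre lies when fully home, 32 mm above the desk. The pocket is 64 (x) x 42 (y) mm, 18 mm deep, floor 6 mm above the desk, with a key notch 12 (x) x 18 (y) mm in the middle of its +x end; about 2 mm play each way. The pack's x axis must point along +x here.
- button_0 (a joint): Angle of turn button 0, rad: 0 = its bar points straight inward over the panel's edge (holding the panel); it grows counter-clockwise seen from above, stop at 1.75, no stop earlier; at 1.57 the bar lies along the rail and the panel is free. A seated pack's body clears the bar by 1 mm. Light friction, stays where it is left; starts between 0 and 0.35.
- button_1 (a joint): Angle of turn button 1, rad: 0 = its bar points straight inward over the panel's edge (holding the panel); it grows counter-clockwise seen from above, stop at 1.75, no stop earlier; at 1.57 the bar lies along the rail and the panel is free. A seated pack's body clears the bar by 1 mm. Light friction, stays where it is left; starts between 0 and 0.35.
- button_2 (a joint): Angle of turn button 2, rad: 0 = its bar points straight inward over the panel's edge (holding the panel); it grows counter-clockwise seen from above, stop at 1.75, no stop earlier; at 1.57 the bar lies along the rail and the panel is free. A seated pack's body clears the bar by 1 mm. Light friction, stays where it is left; starts between 0 and 0.35.
- button_3 (a joint): Angle of turn button 3, rad: 0 = its bar points straight inward over the panel's edge (holding the panel); it grows counter-clockwise seen from above, stop at 1.75, no stop earlier; at 1.57 the bar lies along the rail and the panel is free. A seated pack's body clears the bar by 1 mm. Light friction, stays where it is left; starts between 0 and 0.35.
- button_0_fin (a point): Turn button 0, -y end rail, -x side of the station: point on its vertical pivot, at mid-height of its black thumb fin (50 mm above the desk). Fin 28 mm long (this frame's x), 10 mm thick (y), from 38 to 62 mm above the desk, centred on the pivot; under it a steel bar 14 mm wide reaches 32 mm along +x from the pivot. Grip the fin and turn it about the pivot.
- button_1_fin (a point): Turn button 1, -y end rail, +x side of the station: point on its vertical pivot, at mid-height of its black thumb fin (50 mm above the desk). Fin 28 mm long (this frame's x), 10 mm thick (y), from 38 to 62 mm above the desk, centred on the pivot; under it a steel bar 14 mm wide reaches 32 mm along +x from the pivot. Grip the fin and turn it about the pivot.
- button_2_fin (a point): Turn button 2, +y end rail, -x side of the station: point on its vertical pivot, at mid-height of its black thumb fin (50 mm above the desk). Fin 28 mm long (this frame's x), 10 mm thick (y), from 38 to 62 mm above the desk, centred on the pivot; under it a steel bar 14 mm wide reaches 32 mm along +x from the pivot. Grip the fin and turn it about the pivot.
- button_3_fin (a point): Turn button 3, +y end rail, +x side of the station: point on its vertical pivot, at mid-height of its black thumb fin (50 mm above the desk). Fin 28 mm long (this frame's x), 10 mm thick (y), from 38 to 62 mm above the desk, centred on the pivot; under it a steel bar 14 mm wide reaches 32 mm along +x from the pivot. Grip the fin and turn it about the pivot.
- panel_grip (a point): Orange transit panel, a loose plate 84 (x) x 150 (y) x 6 mm, 0.22 kg, with 3 mm play in the recess; the point is the centre of its black upright handle (14 mm thick in x, 60 mm long in y, 28 mm high, standing on the plate), 20 mm above the panel's underside. z up. At the start it lies in the station's recess, underside 24 mm above the desk.
- mat: Dark rubber mat fixed to the desk, 125 (x) x 185 (y) x 12 mm thick, where the panel is to lie; origin at the centre of its underside, z up.
- pack_0_center (a point): Battery pack 0 (may be absent), about 0.12 kg, 52 mm high: grey body 60 (x) x 38 (y) x 26 mm with a yellow key 14 mm wide that stands 10 mm out of the middle of its +x end; on the body stands a black grip rib 32 (x) x 12 (y) x 26 mm. The point is half-way up (26 mm above its underside, at the foot of the rib), midway along the body without the key. z up; it stands upright on the desk.
- pack_1_center (a point): Battery pack 1 (may be absent), about 0.12 kg, 52 mm high: grey body 60 (x) x 38 (y) x 26 mm with a yellow key 14 mm wide that stands 10 mm out of the middle of its +x end; on the body stands a black grip rib 32 (x) x 12 (y) x 26 mm. The point is half-way up (26 mm above its underside, at the foot of the rib), midway along the body without the key. z up; it stands upright on the desk.
- pack_2_center (a point): Battery pack 2 (may be absent), about 0.12 kg, 52 mm high: grey body 60 (x) x 38 (y) x 26 mm with a yellow key 14 mm wide that stands 10 mm out of the middle of its +x end; on the body stands a black grip rib 32 (x) x 12 (y) x 26 mm. The point is half-way up (26 mm above its underside, at the foot of the rib), midway along the body without the key. z up; it stands upright on the desk.
- cup: Clear sample cup with pink-capped tubes, 49 mm wide, 66 mm high, a bystander; origin at its underside.
- tape: Roll of tan tape lying flat, 100 mm across, 25 mm high, a bystander; origin at its underside.
There are look-alikes about, which are no part of the job. Leave any purple look-alike of the part that bears pack_2_center alone.

How it is judged:
By the outcome, as a careful person would: the job done as asked, in the order asked, and still so for the second after the job is handed in, with the robot touching nothing.
Of pack_0, pack_1, pack_2 only 2 to 3 are there at a start; the rules pass over those that are not, and their reading is None.
At some moment in a run one of pack_0, pack_1, pack_2 may be knocked a few centimetres aside while the robot is not near it.
It also fails if it takes over 210 s, if anything falls off the work surface, if the arm or the gripper's body presses on something with over 40 N, if the wrist force passes 120 N, or if a joint passes its speed limit or range.

## Working session

There is one attempt and no reset: what is moved stays moved. The work goes in short steps, Python scripts to look and compute and a tool call to move; the robot and the scene stay as the last step left them, time stands still between calls to the robot, and variables do not carry over. Pictures are saved under pics/ and viewed, on a budget of 14 in all, crops included, one or two more only if the job needs it, and the job is handed in when it is done.

Besides the shell and the picture viewer there is one more tool, called after "Emit:" by a JSON object that holds its "op" and its "data". send_rows: Moves the arm, as the interface text tells. Its arguments: {"type":"object","properties":{"series":{"type":"string"},"newtons":{"type":"number"}},"required":["series"]}

```bash
ls; mkdir -p pics
python3 - <<'E'
from station import *
import cv2
print(get_obs())
for n in("top","side"):
    print(n,camera_info(n)); cv2.imwrite(f"pics/{n}0.png",camera(n)[:,:,::-1])
E
```

```text
pics
{'time_s': 0.0, 'qpos': array([ 1.11440346e+00,  3.00497831e-01,  1.52159853e+00,  4.12606108e-05,
        1.32068876e+00, -6.65952739e-02]), 'joint_vel': array([ 0.00060693, -0.00035917, -0.00175997,  0.0006133 ,  0.00249201,
        0.00099616]), 'tau': array([ 7.18386782e-04, -5.31809235e+01, -3.52739024e+01,  7.09018763e-02,
        2.43633776e-02, -1.20955106e-04]), 'ee_pos': array([0.20887292, 0.50850591, 0.20486428]), 'eef_rot': array([-1.57067710e+00,  1.18716655e-03,  1.18098857e+00]), 'force': array([0.97004809, 0.15629906, 0.18636901]), 'moment': array([ 0.01518931, -0.02148803, -0.02108909]), 'grip_width': 0.0939673220199865}
top {'K': array([[424.68022594,   0.        , 313.28162796],
       [  0.        , 424.68022594, 199.84418553],
       [  0.        ,   0.        ,   1.        ]]), 'k1': -0.042062999982289836, 'R': array([[-0.02545918, -0.99957753, -0.01402127],
       [-0.9970326 ,  0.02640865, -0.07230896],
       [ 0.0726487 ,  0.01213873, -0.99728372]]), 't': array([0.05470291, 0.40343304, 1.27594678])}
side {'K': array([[446.26263348,   0.        , 318.52216645],
       [  0.        , 446.26263348, 201.32175887],
       [  0.        ,   0.        ,   1.        ]]), 'k1': -0.09332546635558338, 'R': array([[ 0.90987265, -0.4143085 , -0.0219143 ],
       [-0.20039453, -0.39261347, -0.89760609],
       [ 0.36328198,  0.82109874, -0.44025341]]), 't': array([-0.36554668,  0.15405264,  1.53335243])}
```

View images.

View pics/top0.png

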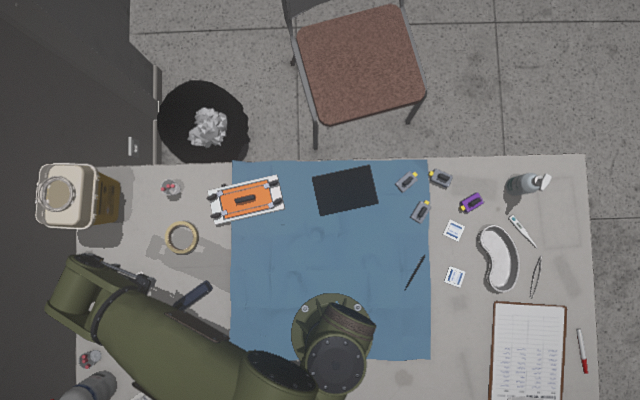

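View pics/side0.png

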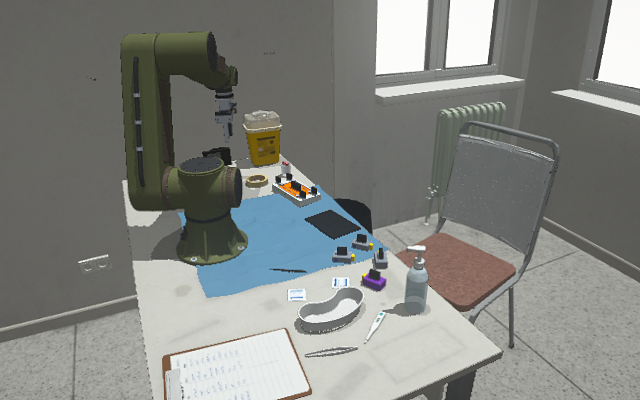

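```bash
cat > h.py <<'E'
import numpy as np, cv2
from station import *
def und(n,p):
    c=camera_info(n); K=c["K"]; d=np.array([c["k1"],0,0,0,0.])
    # model: drawn = ray*(1+k1 r^2)
    return cv2.undistortPoints(np.array(p,float).reshape(-1,1,2),K,d).reshape(-1,2)
def plane(n,p,z):
    c=camera_info(n); u=und(n,p); R=c["R"]; o=-R.T@c["t"]
    d=np.c_[u,np.ones(len(u))]@R
    return o+d*((z-o[2])/d[:,2])[:,None]
def proj(n,X):
    c=camera_info(n)
    return cv2.projectPoints(np.array(X,float).reshape(-1,3),cv2.Rodrigues(c["R"])[0],c["t"],c["K"],np.array([c["k1"],0,0,0,0.]))[0].reshape(-1,2)
def crop(im,x0,y0,w,h,s): return cv2.resize(im[y0:y0+h,x0:x0+w],None,fx=s,fy=s,interpolation=cv2.INTER_NEAREST)
E
python3 - <<'E'
from h import *
t=cv2.imread("pics/top0.png"); s=cv2.imread("pics/side0.png")
a=np.vstack([crop(t,200,165,95,65,6),np.zeros((6,570,3),np.uint8)])
cv2.imwrite("pics/c1.png",np.vstack([crop(t,200,170,100,60,6),crop(t,390,162,100,60,6)[:239]]))
for p in [(246,200),(345,190),(406,181),(421,211),(440,178),(471,203),(181,238),(172,187)]: print(p,plane("top",[p],0.03)[0].round(3))
hsv=cv2.cvtColor(t,cv2.COLOR_BGR2HSV)
print(hsv[175:190,400:415,:].reshape(-1,3)[::17])
E
```

```text
(246, 200) [0.409 0.247 0.03 ]
(345, 190) [ 0.431 -0.052  0.03 ]
(406, 181) [ 0.453 -0.237  0.03 ]
(421, 211) [ 0.362 -0.278  0.03 ]
(440, 178) [ 0.46 -0.34  0.03]
(471, 203) [ 0.382 -0.43   0.03 ]
(181, 238) [0.299 0.445 0.03 ]
(172, 187) [0.454 0.472 0.03 ]
[[104  86 146]
 [104  73 140]
 [113  21 156]
 [111  25 144]
 [107  23  77]
 [114  17  74]
 [111  23 153]
 [108  42 144]
 [109  27 133]
 [103  28  63]
 [107  26  87]
 [113  23 145]
 [103  76 137]
 [103  83 148]]
```

View pics/c1.png

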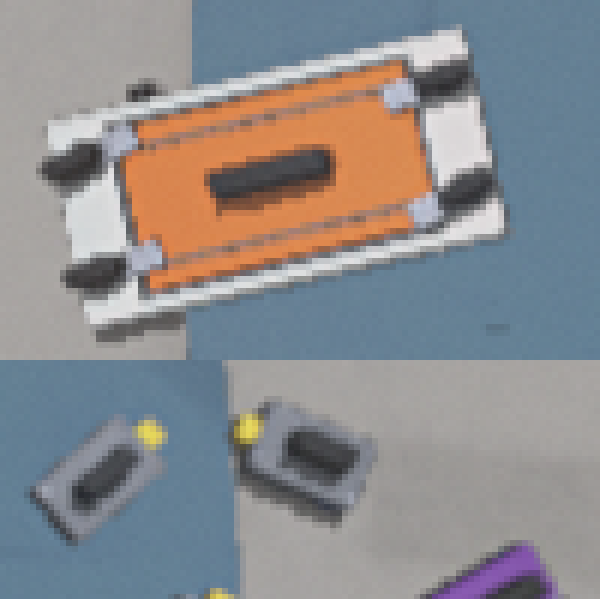

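```bash
cat >> h.py <<'E'
X0,Y0,S=0.25,0.55,0.0005   # rectified: row grows with -x, col grows with -y
def rect(im,z,x1=0.60,y1=-0.50):
    h=int((x1-X0)/S); w=int((Y0-y1)/S)
    r,c=np.mgrid[0:h,0:w]
    P=np.stack([x1-r*S,Y0-c*S,np.full(r.shape,z)],-1).reshape(-1,3)
    m=proj("top",P).reshape(h,w,2).astype(np.float32)
    return cv2.remap(im,m[...,0],m[...,1],cv2.INTER_CUBIC)
def r2w(p): p=np.asarray(p,float).reshape(-1,2); return np.c_[0.60-p[:,1]*S,Y0-p[:,0]*S]
def box(mask):
    "minAreaRect of mask hull in metres: centre, long side, short side, angle(deg) of long axis"
    (c,(a,b),_)=R=cv2.minAreaRect(cv2.findNonZero(mask)); q=r2w(cv2.boxPoints(R))
    e=[q[1]-q[0],q[2]-q[1]]; e.sort(key=lambda v:-np.hypot(*v)); 
    return r2w(c)[0].round(4),[round(np.hypot(*v)*1e3,1) for v in e],round(np.degrees(np.arctan2(e[0][1],e[0][0]))%180,2)
def comps(mask,amin):
    mask=mask.astype(np.uint8); n,l,st,ce=cv2.connectedComponentsWithStats(mask)
    return [((l==i).astype(np.uint8)*255,st[i][4],r2w(ce[i])[0]) for i in range(1,n) if st[i][4]>amin]
E
cat > meas.py <<'E'
from h import *
import sys
def masks(t,z):
    r=rect(t,z); return r,cv2.cvtColor(r,cv2.COLOR_BGR2HSV).astype(int)
def packs(t):
    r,h=masks(t,0.026); out=[]
    # key yellow
    y=(h[...,0]>20)&(h[...,0]<35)&(h[...,1]>110)&(h[...,2]>120)
    for m,a,c in comps(y,150):
        if c[1]>0.0 or c[1]<-0.48: continue
        # body window 90mm round key; light grey-ish bluish body
        v=h[...,2]; 
        out.append((c.round(4),a*S*S*1e6))
    return out,r,h
if __name__=="__main__":
    t=cv2.imread(sys.argv[1])
    r,h=masks(t,0.032)
    for i,(nm,z,mk) in enumerate([("white",.032,lambda h:(h[...,1]<30)&(h[...,2]>190)),("orange",.030,lambda h:(h[...,0]<20)&(h[...,1]>130)&(h[...,2]>120)),("mat",.012,lambda h:(h[...,2]<60)),("fins",.062,lambda h:(h[...,2]<75))]):
        r,h=masks(t,z)
        for m,a,c in comps(mk(h),1000 if nm!="fins" else 300):
            b=box(m)
            if .35<b[0][0]<.52 and -.2<b[0][1]<.4: print(nm,b,"area mm2",round(a*S*S*1e6),"cen",c.round(4))
    o,r,h=packs(t)
    for k in o: print("key",k)
    for c,a in o:
        col=int((Y0-c[1])/S); row=int((0.60-c[0])/S)
        print(h[row-100:row+101:20,col-100:col+101:20,2], h[row-100:row+101:20,col-100:col+101:20,1])
        break
E
python3 meas.py pics/top0.png
```

```text
white (array([0.4554, 0.2575]), [np.float64(215.4), np.float64(15.8)], np.float64(101.4)) area mm2 1559 cen [0.4583 0.2556]
white (array([0.4267, 0.1565]), [np.float64(39.0), np.float64(28.8)], np.float64(12.09)) area mm2 926 cen [0.4281 0.1572]
white (array([0.3872, 0.337 ]), [np.float64(53.9), np.float64(37.1)], np.float64(24.2)) area mm2 1014 cen [0.3907 0.3373]
white (array([0.3692, 0.2401]), [np.float64(214.7), np.float64(18.1)], np.float64(101.46)) area mm2 1442 cen [0.3646 0.2408]
orange (array([0.4496, 0.2505]), [np.float64(137.7), np.float64(9.4)], np.float64(101.91)) area mm2 1143 cen [0.4493 0.252 ]
orange (array([0.4126, 0.2483]), [np.float64(149.2), np.float64(56.3)], np.float64(102.17)) area mm2 6595 cen [0.4122 0.2484]
orange (array([0.3742, 0.2473]), [np.float64(135.2), np.float64(10.0)], np.float64(101.81)) area mm2 1185 cen [0.3743 0.2477]
mat (array([ 0.4323, -0.0514]), [np.float64(180.1), np.float64(120.3)], np.float64(100.77)) area mm2 20280 cen [ 0.4335 -0.0526]
fins (array([ 0.4278, -0.0484]), [np.float64(175.2), np.float64(117.4)], np.float64(100.81)) area mm2
[... 1187 characters left out ...]
147 147 147 149  83 154 105  74  52  68]
 [149 150 147 148 146 108  77  85 140 107 148]
 [147 148 150 149 149 164 160 117  83  77 147]
 [150 147 150 149 148 163 166 168 166 123 165]] [[  8  11   9   6  10   9   8   9  14   9  10]
 [ 90  89  87  84  23   6   8   9  11   8   9]
 [ 82  83  82  83  37   5   8   8   3   6   9]
 [ 82  82  83  82  42   8   8   9   8   6   8]
 [ 83  82  81  80  50  16  26  15   6  12   8]
 [161  56  81  86  83 149  26  24  27  25   6]
 [ 26  93  81  81  74   3  25  24   7  14  21]
 [ 25  80  82  82  50  28  23  19  21  10  19]
 [ 84  80  82  81  73   7   3  24  24  19  26]
 [ 85  83  82  80  79   8   8   4   3  46  23]
 [ 83  83  85  82  71   6   8   8   9   8   6]]
```

```bash
cat > meas2.py <<'E'
from h import *
def hv(t,z): return cv2.cvtColor(rect(t,z),cv2.COLOR_BGR2HSV).astype(int)
def win(m,c,rad):
    k=np.zeros(m.shape,np.uint8); cv2.circle(k,(int((Y0-c[1])/S),int((.60-c[0])/S)),int(rad/S),1,-1)
    return m.astype(np.uint8)*k
def op(m,k=5): return cv2.morphologyEx(m.astype(np.uint8),cv2.MORPH_OPEN,np.ones((k,k)))
def dock(t):
    h=hv(t,.032); m=op(win((h[...,1]<35)&(h[...,2]>180),(.41,.247),.14))
    print("dock",box(m*255))
def pack(t,key,verbose=1):
    h=hv(t,.026); v=h[...,2]; s=h[...,1]
    m=op(win((s>=14)&(s<48)&(v>112)&(h[...,0]>95)&(h[...,0]<130),key,.075),9)
    # component nearest the key
    cs=[c for c in comps(m,1500)]
    cs.sort(key=lambda c:np.hypot(*(c[2]-key)))
    b=box(cs[0][0]); d=np.array(key)-b[0]; a=b[2]
    if np.dot(d,[np.cos(np.radians(a)),np.sin(np.radians(a))])<0: a-=180
    # rib: dark at top height
    h2=hv(t,.052); m2=op(win(h2[...,2]<95,b[0],.024),7)
    rb=sorted(comps(m2,400),key=lambda c:-c[1]); 
    print("pack key",key,"body",b[0],b[1],"yaw",a,"key dist",round(np.hypot(*d)*1e3,1),"rib",box(rb[0][0]) if rb else None)
def keys(t):
    h=hv(t,.02); y=(h[...,0]>20)&(h[...,0]<35)&(h[...,1]>110)&(h[...,2]>120)
    return [c.round(4) for m,a,c in comps(y,150) if -.5<c[1]<0.0]
if __name__=="__main__":
    import sys; t=cv2.imread(sys.argv[1]); dock(t)
    for k in keys(t): pack(t,k)
E
python3 meas2.py pics/top0.png
```

```text
dock (array([0.4116, 0.2491]), [np.float64(217.0), np.float64(106.2)], np.float64(101.31))
pack key [ 0.4765 -0.3151] body [ 0.4618 -0.3456] [np.float64(58.0), np.float64(36.0)] yaw 65.32 key dist 33.9 rib (array([ 0.4573, -0.3408]), [np.float64(35.1), np.float64(22.3)], np.float64(65.1))
pack key [ 0.4755 -0.2655] body [ 0.4535 -0.2377] [np.float64(58.5), np.float64(38.5)] yaw -49.69 key dist 35.5 rib (array([ 0.4496, -0.2348]), [np.float64(38.0), np.float64(14.5)], np.float64(128.66))
pack key [ 0.3887 -0.2974] body [ 0.3598 -0.2783] [np.float64(59.4), np.float64(37.9)] yaw -32.43000000000001 key dist 34.6 rib (array([ 0.3571, -0.2734]), [np.float64(37.6), np.float64(14.7)], np.float64(146.31))Traceback (most recent call last):
  File "meas2.py", line 27, in <module>
    for k in keys(t): pack(t,k)
                      ~~~~^^^^^
  File "meas2.py", line 16, in pack
    b=box(cs[0][0]); d=np.array(key)-b[0]; a=b[2]
          ~~^^^
IndexError: list index out of range
```

```bash
cat > plan.py <<'E'
from h import *
def plan(start,*wps):
    "start/wps: (x,y,z,yawdeg); prints per-call turn_y and shift x y z"
    x,y,z,w=start
    for X,Y,Z,W in wps:
        c,s=np.cos(np.radians(w)),np.sin(np.radians(w)); dx,dy=X-x,Y-y
        print(f"0 {-(W-w)/5:.2f} 0 {100*(dx*c+dy*s):.2f} {-100*(Z-z):.2f} {100*(-dx*s+dy*c):.2f}   -> {X:.4f} {Y:.4f} {Z:.3f} {W:.1f}")
        x,y,z,w=X,Y,Z,W
def cur():
    o=get_obs(); return (*o["ee_pos"],np.degrees(o["eef_rot"][2]))
D=np.array([.4116,.2491]); DY=11.31
def d2w(x,y,D=D,yaw=DY):
    c,s=np.cos(np.radians(yaw)),np.sin(np.radians(yaw)); return D[0]+c*x-s*y,D[1]+s*x+c*y
E
python3 - <<'E'
from plan import *
b=d2w(-28,-94) if 0 else d2w(-.028,-.094)
plan(cur(),(*b,.13,20),(*b,.044,20))
E
```

```text
0 9.53 0 -25.67 7.49 -31.48   -> 0.4026 0.1514 0.130 20.0
0 0.00 0 0.00 8.60 0.00   -> 0.4026 0.1514 0.044 20.0
```

Emit:
{"op": "send_rows", "data": {"series": "0 9.53 0 -25.67 7.5 -31.48 -0.36;0 9.53 0 -25.67 7.5 -31.48 -0.36;0 9.53 0 -25.67 7.5 -31.48 -0.36;0 9.53 0 -25.67 7.5 -31.48 -0.36;0 9.53 0 -25.67 7.5 -31.48 -0.36;0 9.53 0 -25.67 7.5 -31.48 -0.36;0 9.53 0 -25.67 7.5 -31.48 -0.36;0 9.53 0 -25.67 7.5 -31.48 -0.36;0 9.53 0 -25.67 7.5 -31.48 -0.36;0 9.53 0 -25.67 7.5 -31.48 -0.36", "newtons": 10}}

```text
time_s: 0.93
ee_pos: [0.4031, 0.1495, 0.13]
eef_rot: [-1.571, 0.0, 0.349]
force: [0.4, 0.1, -0.5]
grip_width: 0.0314
```

Run:
```python
from plan import *
print(get_obs())
b=d2w(-.028,-.094)
plan(cur(),(*b,.13,20),(*b,.044,20))
```

```text
{'time_s': 0.9333, 'qpos': array([ 2.69947530e-01,  1.17235287e-01,  1.93063042e+00, -7.70637402e-05,
        1.09382834e+00, -7.91049908e-02]), 'joint_vel': array([-1.02514457e+00,  2.24642516e-01, -3.82754537e-02,  2.31036391e-04,
       -1.88692627e-01, -1.01605265e+00]), 'tau': array([ 7.55312741e+00, -4.17564726e+01, -2.97502041e+01,  6.88388027e-03,
        5.16233146e-01,  1.99062422e+00]), 'ee_pos': array([0.40307559, 0.14948773, 0.13003788]), 'eef_rot': array([-1.57085656e+00,  1.06490623e-04,  3.49087900e-01]), 'force': array([ 0.39259184,  0.13315226, -0.47351602]), 'moment': array([-0.03212416, -0.00440404,  0.05172236]), 'grip_width': 0.03142744946816482}
0 0.00 0 0.02 0.00 0.20   -> 0.4026 0.1514 0.130 20.0
0 0.00 0 0.00 8.60 0.00   -> 0.4026 0.1514 0.044 20.0
```

Emit:
{"op": "send_rows", "data": {"series": "0 0 0 0 0 0 -0.36;0 0 0 0 2 0 -0.36;0 0 0 0 4 0 -0.36;0 0 0 0 6 0 -0.36;0 0 0 0 7.5 0 -0.36;0 0 0 0 8.6 0 -0.36;0 0 0 0 8.6 0 -0.36;0 0 0 0 8.6 0 -0.36;0 0 0 0 8.6 0 -0.6;0 0 0 0 8.6 0 -1"}}

```text
time_s: 1.77
ee_pos: [0.403, 0.1519, 0.0452]
eef_rot: [-1.571, -0.001, 0.349]
force: [0.0, -0.0, 0.2]
grip_width: 0.0201
```

Emit:
{"op": "send_rows", "data": {"series": "0 0 0 0 0 0 -1;0 0 0 0 0 0 -1;0 0 0 0 0 0 -1;0 0 0 0 0 0 -1;0 0 0 0 0 0 -1;0 0 0 0 0 0 -1;0 0 0 0 0 0 -1;0 0 0 0 0 0 -1;0 0 0 0 0 0 -1;0 0 0 0 0 0 -1"}}

```text
time_s: 2.6
ee_pos: [0.4011, 0.1514, 0.0447]
eef_rot: [-1.57, 0.004, 0.35]
force: [-12.3, -2.8, 10.9]
grip_width: 0.0101
```

Run:
```python
from plan import *
o=get_obs();print(o["ee_pos"],o["eef_rot"],o["force"],o["moment"],o["grip_width"])
cv2.imwrite("pics/s1.png",crop(camera("side"),220,130,120,90,6)[:,:,::-1])
```

```text
[0.40111796 0.15137039 0.04465107] [-1.57045551  0.00357503  0.34953368] [-12.27456386  -2.82106713  10.89400268] [-0.62268763  2.37216422 -0.00378239] 0.01008808984035769
```

View pics/s1.png

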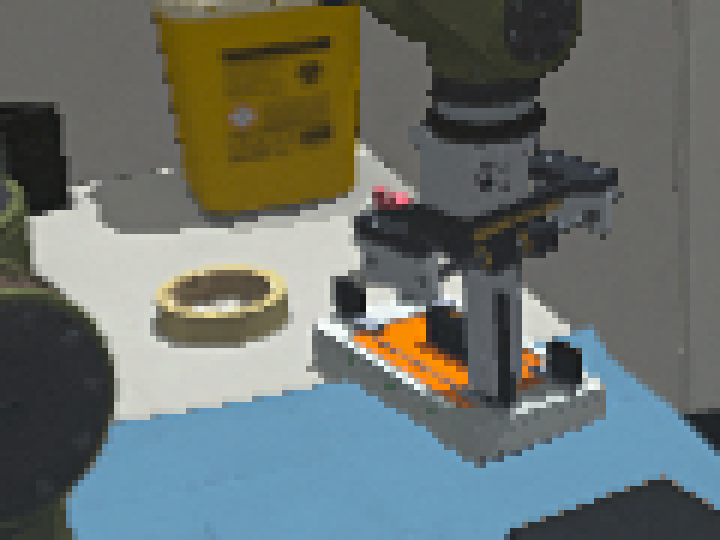

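Emit:
{"op": "send_rows", "data": {"series": "0 0 0 -0.17 0 0 -1;0 -1.3 0 -0.17 -0.1 0 -1;0 -2.6 0 -0.17 -0.1 0 -1;0 -3.9 0 -0.17 -0.1 0 -1;0 -5.2 0 -0.17 -0.1 0 -1;0 -6.5 0 -0.17 -0.1 0 -1;0 -7.8 0 -0.17 -0.1 0 -1;0 -9.1 0 -0.17 -0.1 0 -1;0 -10.4 0 -0.17 -0.1 0 -1;0 -11.7 0 -0.17 -0.1 0 -1"}}

```text
time_s: 3.48
ee_pos: [0.4008, 0.151, 0.0454]
eef_rot: [-1.57, 0.0, 1.376]
force: [-0.5, 0.0, -5.8]
grip_width: 0.0097
```

Emit:
{"op": "send_rows", "data": {"series": "0 -1.3 0 0 0 0 -1;0 -2.6 0 0 0 0 -1;0 -3.9 0 0 0 0 -1;0 -5.2 0 0 0 0 -1;0 -5.2 0 0 0 0 -1;0 -5.2 0 0 0 0 -1;0 -5.2 0 0 0 0 -1;0 -5.2 0 0 0 0 -1;0 -5.2 0 0 0 0 -1;0 -5.2 0 0 0 0 -1"}}

```text
time_s: 4.32
ee_pos: [0.4008, 0.1508, 0.0454]
eef_rot: [-1.57, 0.0, 1.822]
force: [-1.6, -5.5, -4.5]
grip_width: 0.0103
```

Run:
```python
from plan import *
o=get_obs();print(o["ee_pos"],o["eef_rot"],o["force"],o["moment"],o["grip_width"])
```

```text
[0.40079451 0.1508442  0.04535182] [-1.57005632e+00  3.26157149e-04  1.82232568e+00] [-1.58185874 -5.48856162 -4.46821013] [-0.97844355  0.3030072   0.01896162] 0.01025128075963028
```

Emit:
{"op": "send_rows", "data": {"series": "0 0 0 0 0 0 -0.36;0 0 0 0 0 0 -0.36;0 0 0 0 0 0 -0.36;0 0 0 0 -2 0 -0.36;0 0 0 0 -4.5 0 -0.36;0 1.4 0 0 -6 0 -0.36;0 2.8 0 0 -6 0 -0.36;0 4.2 0 0 -6 0 -0.36;0 5.6 0 0 -6 0 -0.36;0 7 0 0 -6 0 -0.36"}}

```text
time_s: 5.15
ee_pos: [0.4013, 0.1513, 0.1058]
eef_rot: [-1.572, -0.001, 1.207]
force: [0.5, 0.0, 1.0]
grip_width: 0.0303
```

Run:
```python
from plan import *
s=(.4010,.1508,.104,104.4-35)
print(get_obs()["ee_pos"])
plan(s,(.4559,.1618,.104,18),(.4559,.1618,.045,18))
```

```text
[0.40130765 0.15133157 0.10584827]
0 10.28 0 2.96 -0.00 -4.75   -> 0.4559 0.1618 0.104 18.0
0 0.00 0 0.00 5.90 0.00   -> 0.4559 0.1618 0.045 18.0
```

Emit:
{"op": "send_rows", "data": {"series": "0 1.4 0 1 0 -1.5 -0.36;0 2.8 0 2 0 -3 -0.36;0 4.2 0 2.96 0 -4.75 -0.36;0 5.6 0 2.96 0 -4.75 -0.36;0 7 0 2.96 0 -4.75 -0.36;0 8.4 0 2.96 0 -4.75 -0.36;0 9.8 0 2.96 0 -4.75 -0.36;0 10.28 0 2.96 0 -4.75 -0.36;0 10.28 0 2.96 0 -4.75 -0.36;0 10.28 0 2.96 0 -4.75 -0.36"}}

```text
time_s: 5.98
ee_pos: [0.456, 0.1623, 0.1057]
eef_rot: [-1.571, -0.001, 0.318]
force: [0.2, 0.7, -0.2]
grip_width: 0.0302
```

Emit:
{"op": "send_rows", "data": {"series": "0 0 0 0 2 0 -0.36;0 0 0 0 4 0 -0.36;0 0 0 0 5 0 -0.36;0 0 0 0 6 0 -0.36;0 0 0 0 6 0 -0.36;0 0 0 0 6 0 -0.36;0 0 0 0 6 0 -1;0 0 0 0 6 0 -1;0 0 0 0 6 0 -1;0 0 0 0 6 0 -1"}}

```text
time_s: 6.82
ee_pos: [0.456, 0.1622, 0.046]
eef_rot: [-1.571, -0.0, 0.316]
force: [-1.2, -1.5, 6.1]
grip_width: 0.0099
```

Emit:
{"op": "send_rows", "data": {"series": "0 0 0 0 0 0 -1;0 0 0 0 0 0 -1;0 0 0 0 0 0 -1;0 0 0 0 0 0 -1;0 -1.3 0 0 0 0 -1;0 -2.6 0 0 0 0 -1;0 -3.9 0 0 0 0 -1;0 -5.2 0 0 0 0 -1;0 -6.5 0 0 0 0 -1;0 -7.8 0 0 0 0 -1"}}

```text
time_s: 7.65
ee_pos: [0.4559, 0.1621, 0.046]
eef_rot: [-1.571, 0.0, 1.003]
force: [-4.4, -3.1, 7.8]
grip_width: 0.0102
```

Emit:
{"op": "send_rows", "data": {"series": "0 -1.3 0 0 0 0 -1;0 -2.6 0 0 0 0 -1;0 -3.9 0 0 0 0 -1;0 -5.2 0 0 0 0 -1;0 -6.5 0 0 0 0 -1;0 -7.8 0 0 0 0 -1;0 -9.1 0 0 0 0 -1;0 -9.5 0 0 0 0 -1;0 -9.5 0 0 0 0 -1;0 -9.5 0 0 0 0 -1"}}

```text
time_s: 8.48
ee_pos: [0.456, 0.162, 0.046]
eef_rot: [-1.571, 0.0, 1.826]
force: [-3.3, -3.7, 7.6]
grip_width: 0.0098
```

Emit:
{"op": "send_rows", "data": {"series": "0 0 0 0 0 0 -0.36;0 0 0 0 0 0 -0.36;0 0 0 0 0 0 -0.36;0 0 0 0 -2 0 -0.36;0 0 0 0 -4.5 0 -0.36;0 1.4 0 0 -6 0 -0.36;0 2.8 0 0 -6 0 -0.36;0 4.2 0 0 -6 0 -0.36;0 5.6 0 0 -6 0 -0.36;0 7 0 0 -6 0 -0.36"}}

```text
time_s: 9.32
ee_pos: [0.4559, 0.1622, 0.1055]
eef_rot: [-1.571, -0.0, 1.209]
force: [-0.1, 0.6, 0.1]
grip_width: 0.0298
```

Run:
```python
from plan import *
print(cur())
s=(.4559,.1618,.106,104.5-35)
plan(s,(.4190,.3462,.106,28))
plan((.4190,.3462,.106,104.5-35),(.3641,.3352,.106,18))
```

```text
(np.float64(0.45590094717958696), np.float64(0.16224878297946255), np.float64(0.10548630346078347), np.float64(69.27557039412062))
0 8.30 0 15.98 -0.00 9.91   -> 0.4190 0.3462 0.106 28.0
0 10.30 0 -2.95 -0.00 4.76   -> 0.3641 0.3352 0.106 18.0
```

Emit:
{"op": "send_rows", "data": {"series": "0 1.4 0 3 0 2 -0.36;0 2.8 0 6 0 4 -0.36;0 4.2 0 9 0 6 -0.36;0 5.6 0 12 0 8 -0.36;0 7 0 15.98 0 9.91 -0.36;0 8.3 0 15.98 0 9.91 -0.36;0 8.3 0 15.98 0 9.91 -0.36;0 8.3 0 15.98 0 9.91 -0.36;0 8.3 0 15.98 0 9.91 -0.36;0 8.3 0 15.98 0 9.91 -0.36"}}

```text
time_s: 10.15
ee_pos: [0.4188, 0.3461, 0.1054]
eef_rot: [-1.571, 0.0, 0.492]
force: [0.1, -0.1, -0.6]
grip_width: 0.0301
```

Emit:
{"op": "send_rows", "data": {"series": "0 0 0 0 2 0 -0.36;0 0 0 0 4 0 -0.36;0 0 0 0 5 0 -0.36;0 0 0 0 6 0 -0.36;0 0 0 0 6 0 -0.36;0 0 0 0 6 0 -0.36;0 0 0 0 6 0 -1;0 0 0 0 6 0 -1;0 0 0 0 6 0 -1;0 0 0 0 6 0 -1"}}

```text
time_s: 10.98
ee_pos: [0.4187, 0.3466, 0.0461]
eef_rot: [-1.571, -0.0, 0.491]
force: [-1.5, -0.9, 4.3]
grip_width: 0.0099
```

Emit:
{"op": "send_rows", "data": {"series": "0 0 0 0 0 0 -1;0 0 0 0 0 0 -1;0 0 0 0 0 0 -1;0 0 0 0 0 0 -1;0 -1.3 0 0 0 0 -1;0 -2.6 0 0 0 0 -1;0 -3.9 0 0 0 0 -1;0 -5.2 0 0 0 0 -1;0 -6.5 0 0 0 0 -1;0 -7.8 0 0 0 0 -1"}}

```text
time_s: 11.82
ee_pos: [0.4186, 0.3464, 0.046]
eef_rot: [-1.571, 0.0, 1.177]
force: [-4.0, -3.0, 6.8]
grip_width: 0.01
```

Emit:
{"op": "send_rows", "data": {"series": "0 -1.3 0 0 0 0 -1;0 -2.6 0 0 0 0 -1;0 -3.9 0 0 0 0 -1;0 -5.2 0 0 0 0 -1;0 -6.5 0 0 0 0 -1;0 -7.5 0 0 0 0 -1;0 -7.5 0 0 0 0 -1;0 -7.5 0 0 0 0 -1;0 -7.5 0 0 0 0 -1;0 -7.5 0 0 0 0 -1"}}

```text
time_s: 12.65
ee_pos: [0.4186, 0.3462, 0.046]
eef_rot: [-1.57, 0.001, 1.826]
force: [-3.6, -4.4, 8.1]
grip_width: 0.0102
```

Emit:
{"op": "send_rows", "data": {"series": "0 0 0 0 0 0 -0.36;0 0 0 0 0 0 -0.36;0 0 0 0 0 0 -0.36;0 0 0 0 -2 0 -0.36;0 0 0 0 -4.5 0 -0.36;0 1.4 0 0 -6 0 -0.36;0 2.8 0 0 -6 0 -0.36;0 4.2 0 0 -6 0 -0.36;0 5.6 0 0 -6 0 -0.36;0 7 0 0 -6 0 -0.36"}}

```text
time_s: 13.48
ee_pos: [0.4187, 0.3466, 0.1055]
eef_rot: [-1.571, -0.0, 1.209]
force: [0.1, -0.3, 0.1]
grip_width: 0.0302
```

Excellent agreement. Now button 2.

Emit:
{"op": "send_rows", "data": {"series": "0 1.4 0 -1 0 1.5 -0.36;0 2.8 0 -2 0 3 -0.36;0 4.2 0 -2.95 0 4.76 -0.36;0 5.6 0 -2.95 0 4.76 -0.36;0 7 0 -2.95 0 4.76 -0.36;0 8.4 0 -2.95 0 4.76 -0.36;0 9.8 0 -2.95 0 4.76 -0.36;0 10.3 0 -2.95 0 4.76 -0.36;0 10.3 0 -2.95 0 4.76 -0.36;0 10.3 0 -2.95 0 4.76 -0.36"}}

```text
time_s: 14.32
ee_pos: [0.3638, 0.3355, 0.1054]
eef_rot: [-1.571, -0.0, 0.318]
force: [-0.1, -0.8, 0.0]
grip_width: 0.0299
```

Emit:
{"op": "send_rows", "data": {"series": "0 0 0 0 2 0 -0.36;0 0 0 0 4 0 -0.36;0 0 0 0 5 0 -0.36;0 0 0 0 6 0 -0.36;0 0 0 0 6 0 -0.36;0 0 0 0 6 0 -0.36;0 0 0 0 6 0 -1;0 0 0 0 6 0 -1;0 0 0 0 6 0 -1;0 0 0 0 6 0 -1"}}

```text
time_s: 15.15
ee_pos: [0.3639, 0.3356, 0.046]
eef_rot: [-1.571, -0.001, 0.316]
force: [-0.5, -1.5, 4.4]
grip_width: 0.01
```

Emit:
{"op": "send_rows", "data": {"series": "0 0 0 0 0 0 -1;0 0 0 0 0 0 -1;0 0 0 0 0 0 -1;0 0 0 0 0 0 -1;0 -1.3 0 0 0 0 -1;0 -2.6 0 0 0 0 -1;0 -3.9 0 0 0 0 -1;0 -5.2 0 0 0 0 -1;0 -6.5 0 0 0 0 -1;0 -7.8 0 0 0 0 -1"}}

```text
time_s: 15.98
ee_pos: [0.3637, 0.3354, 0.046]
eef_rot: [-1.571, 0.0, 1.003]
force: [-5.0, -2.5, 8.6]
grip_width: 0.0101
```

Emit:
{"op": "send_rows", "data": {"series": "0 -1.3 0 0 0 0 -1;0 -2.6 0 0 0 0 -1;0 -3.9 0 0 0 0 -1;0 -5.2 0 0 0 0 -1;0 -6.5 0 0 0 0 -1;0 -7.8 0 0 0 0 -1;0 -9.1 0 0 0 0 -1;0 -9.5 0 0 0 0 -1;0 -9.5 0 0 0 0 -1;0 -9.5 0 0 0 0 -1"}}

```text
time_s: 16.82
ee_pos: [0.3636, 0.3351, 0.046]
eef_rot: [-1.57, 0.001, 1.826]
force: [-4.7, -5.2, 9.4]
grip_width: 0.0098
```

Emit:
{"op": "send_rows", "data": {"series": "0 0 0 0 0 0 -0.36;0 0 0 0 0 0 -0.36;0 0 0 0 0 0 -0.36;0 0 0 0 -2 0 -0.36;0 0 0 0 -4.5 0 -0.36;0 1.4 0 0 -6 0 -0.36;0 2.8 0 0 -6 0 -0.36;0 4.2 0 0 -6 0 -0.36;0 5.6 0 0 -6 0 -0.36;0 7 0 0 -6 0 -0.36"}}

```text
time_s: 17.65
ee_pos: [0.3638, 0.3355, 0.1055]
eef_rot: [-1.571, -0.0, 1.209]
force: [0.8, -0.2, 0.3]
grip_width: 0.03
```

Run:
```python
from plan import *
# dock centre from fins: mean of contact pivots
p=np.array([[.4009,.1508],[.4559,.1620],[.4186,.3462]])
print("centre b0/b3",(p[0]+p[2])/2)
t=camera("top")[:,:,::-1]; s=camera("side")[:,:,::-1]
cv2.imwrite("pics/top1.png",t)
cv2.imwrite("pics/c2.png",np.hstack([crop(t,195,165,100,65,4),crop(s,240,150,100,65,4)]))
print(cur())
C=(p[0]+p[2])/2
plan((.364,.3352,.1055,69.5),(*C,.12,11.3),(*C,.035,11.3))
```

```text
centre b0/b3 [0.40975 0.2485 ]
(np.float64(0.36377609645369147), np.float64(0.3354458677803546), np.float64(0.10541177739153554), np.float64(69.47546452901683))
0 11.64 0 -6.52 -1.45 -7.32   -> 0.4098 0.2485 0.120 11.3
0 -0.00 0 0.00 8.50 0.00   -> 0.4098 0.2485 0.035 11.3
```

View pics/c2.png

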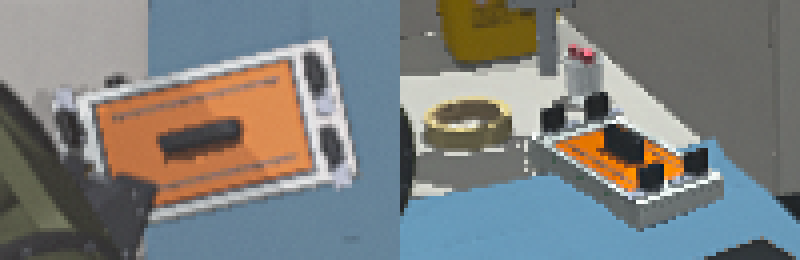

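Emit:
{"op": "send_rows", "data": {"series": "0 1.4 0 -1 -1.5 -1 -0.3;0 2.8 0 -4 -1.5 -4 -0.3;0 4.2 0 -6.52 -1.5 -7.32 -0.3;0 5.6 0 -6.52 -1.5 -7.32 -0.3;0 7 0 -6.52 -1.5 -7.32 -0.3;0 8.4 0 -6.52 -1.5 -7.32 -0.3;0 9.8 0 -6.52 -1.5 -7.32 -0.3;0 11.2 0 -6.52 -1.5 -7.32 -0.3;0 11.64 0 -6.52 -1.5 -7.32 -0.3;0 11.64 0 -6.52 -1.5 -7.32 -0.3"}}

```text
time_s: 18.58
ee_pos: [0.4097, 0.2488, 0.1204]
eef_rot: [-1.571, -0.0, 0.202]
force: [-0.2, -0.1, 0.2]
grip_width: 0.0331
```

Emit:
{"op": "send_rows", "data": {"series": "0 0 0 0 2 0 -0.3;0 0 0 0 4 0 -0.3;0 0 0 0 6 0 -0.3;0 0 0 0 7.5 0 -0.3;0 0 0 0 8.6 0 -0.3;0 0 0 0 8.6 0 -0.3;0 0 0 0 8.6 0 -0.3;0 0 0 0 8.6 0 -1;0 0 0 0 8.6 0 -1;0 0 0 0 8.6 0 -1", "newtons": 30}}

```text
time_s: 19.42
ee_pos: [0.4101, 0.249, 0.0352]
eef_rot: [-1.57, -0.001, 0.2]
force: [-0.2, -0.4, -0.3]
grip_width: 0.0163
```

Emit:
{"op": "send_rows", "data": {"series": "0 0 0 0 0 0 -1;0 0 0 0 0 0 -1;0 0 0 0 0 0 -1;0 0 0 0 0 0 -1;0 0 0 0 -0.5 0 -1;0 0 0 0 -1 0 -1;0 0 0 0 -2 0 -1;0 0 0 0 -4 0 -1;0 0 0 0 -7 0 -1;0 0 0 0 -8.6 0 -1"}}

```text
time_s: 20.25
ee_pos: [0.4102, 0.2491, 0.1238]
eef_rot: [-1.57, -0.002, 0.199]
force: [0.6, -0.0, -1.6]
grip_width: 0.0138
```

Run:
```python
from plan import *
print(cur(),get_obs()["grip_width"],get_obs()["force"])
t=camera("top")[:,:,::-1]; s=camera("side")[:,:,::-1]
cv2.imwrite("pics/c3.png",np.hstack([crop(t,195,150,100,80,4),crop(s,230,120,100,80,4)]))
```

```text
(np.float64(0.4101859022664853), np.float64(0.24910929101007775), np.float64(0.1237620768221914), np.float64(11.418672957123926)) 0.013827242103407519 [ 0.58856871 -0.03531548 -1.57474615]
```

View pics/c3.png

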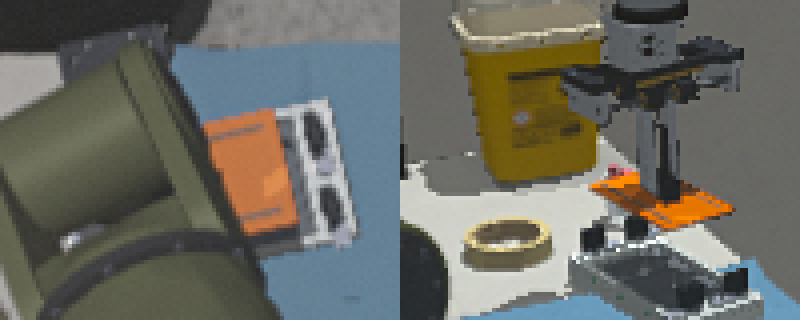

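Run:
```python
from plan import *
plan((.4098,.2485,.1204,11.35),(.430,-.052,.1204,10.8),(.430,-.052,.0232,10.8))
```

```text
0 0.11 0 -3.93 -0.00 -29.86   -> 0.4300 -0.0520 0.120 10.8
0 -0.00 0 0.00 9.72 0.00   -> 0.4300 -0.0520 0.023 10.8
```

Emit:
{"op": "send_rows", "data": {"series": "0 0.11 0 -0.4 0 -2 -1;0 0.11 0 -0.8 0 -5 -1;0 0.11 0 -1.2 0 -9 -1;0 0.11 0 -1.6 0 -13 -1;0 0.11 0 -2.2 0 -17 -1;0 0.11 0 -2.8 0 -21 -1;0 0.11 0 -3.3 0 -25 -1;0 0.11 0 -3.7 0 -28 -1;0 0.11 0 -3.93 0 -29.86 -1;0 0.11 0 -3.93 0 -29.86 -1"}}

```text
time_s: 21.18
ee_pos: [0.4298, -0.0544, 0.1195]
eef_rot: [-1.571, 0.001, 0.186]
force: [-0.4, 0.5, -1.4]
grip_width: 0.0137
```

Emit:
{"op": "send_rows", "data": {"series": "0 0 0 0 0 0 -1;0 0 0 0 2 0 -1;0 0 0 0 4 0 -1;0 0 0 0 6 0 -1;0 0 0 0 7.5 0 -1;0 0 0 0 8.7 0 -1;0 0 0 0 9.2 0 -1;0 0 0 0 9.5 0 -1;0 0 0 0 9.7 0 -1;0 0 0 0 9.72 0 -1"}}

```text
time_s: 22.02
ee_pos: [0.4304, -0.0514, 0.0234]
eef_rot: [-1.571, -0.0, 0.19]
force: [-0.6, 0.8, -2.3]
grip_width: 0.0142
```

Run:
```python
from plan import *
print(cur(),get_obs()["grip_width"],get_obs()["force"])
```

```text
(np.float64(0.4304133960475598), np.float64(-0.05136513440791629), np.float64(0.023426902394548647), np.float64(10.889974988082066)) 0.01422521727308854 [-0.58467062  0.75810563 -2.26543   ]
```

Emit:
{"op": "send_rows", "data": {"series": "0 0 0 0 0.08 0 -1;0 0 0 0 0.12 0 -1;0 0 0 0 0.12 0 -1;0 0 0 0 0.12 0 -0.3;0 0 0 0 0.12 0 -0.3;0 0 0 0 0.12 0 -0.3;0 0 0 0 0 0 -0.3;0 0 0 0 -3 0 -0.3;0 0 0 0 -6 0 -0.3;0 0 0 0 -10 0 -0.3"}}

```text
time_s: 22.85
ee_pos: [0.4291, -0.0515, 0.1233]
eef_rot: [-1.57, 0.003, 0.19]
force: [1.3, -0.0, -0.8]
grip_width: 0.0327
```

```bash
python3 - <<'E'
from plan import *
print(cur(),get_obs()["grip_width"],get_obs()["force"])
t=camera("top")[:,:,::-1]; s=camera("side")[:,:,::-1]
cv2.imwrite("pics/top2.png",t); 
cv2.imwrite("pics/c4.png",np.vstack([crop(t,200,160,200,75,4),crop(s,260,170,200,70,4)]))
E
python3 meas2.py pics/top2.png
```

```text
(np.float64(0.4291367669429907), np.float64(-0.05146700710825786), np.float64(0.12326423320736865), np.float64(10.859494883336076)) 0.032696746213032105 [ 1.26652185 -0.01312756 -0.76912805]
dock (array([0.4118, 0.2485]), [np.float64(217.3), np.float64(111.9)], np.float64(99.58))
pack key [ 0.4766 -0.3152] body [ 0.468  -0.3321] [np.float64(36.0), np.float64(28.7)] yaw -22.830000000000013 key dist 19.0 rib (array([ 0.4587, -0.3378]), [np.float64(28.9), np.float64(22.6)], np.float64(64.29))
pack key [ 0.4755 -0.2655] body [ 0.4536 -0.2377] [np.float64(58.8), np.float64(38.8)] yaw -48.370000000000005 key dist 35.4 rib (array([ 0.4496, -0.2349]), [np.float64(38.0), np.float64(14.6)], np.float64(128.42))
pack key [ 0.3887 -0.2974] body [ 0.3601 -0.2785] [np.float64(59.4), np.float64(37.9)] yaw -32.43000000000001 key dist 34.3 rib (array([ 0.3574, -0.2737]), [np.float64(37.2), np.float64(15.2)], np.float64(145.89))Traceback (most recent call last):
  File "meas2.py", line 27, in <module>
    for k in keys(t): pack(t,k)
                      ~~~~^^^^^
  File "meas2.py", line 16, in pack
    b=box(cs[0][0]); d=np.array(key)-b[0]; a=b[2]
          ~~^^^
IndexError: list index out of range
```

View pics/c4.png

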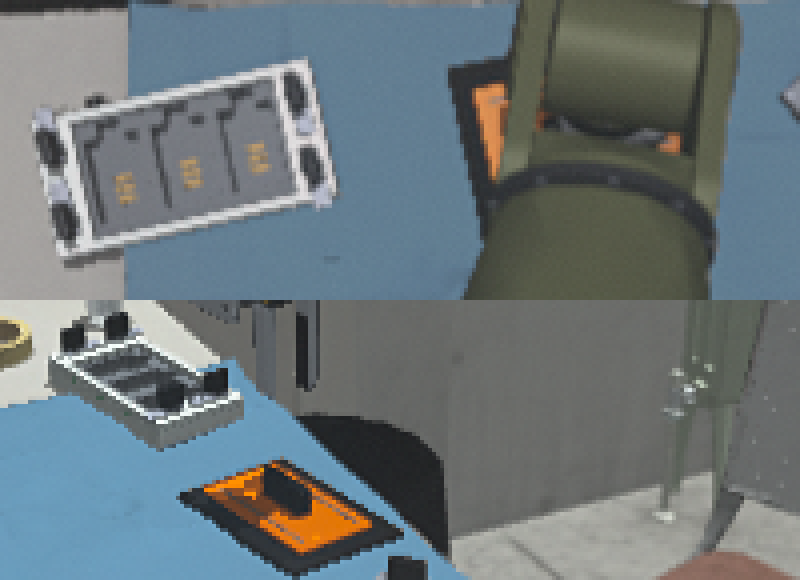

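Run:
```python
from plan import *
plan((.430,-.052,.1230,10.85),(.3582,-.2790,.1230,57.6),(.3582,-.2790,.030,57.6))
```

```text
0 -9.35 0 -11.32 -0.00 -20.94   -> 0.3582 -0.2790 0.123 57.6
0 -0.00 0 0.00 9.30 0.00   -> 0.3582 -0.2790 0.030 57.6
```

Emit:
{"op": "send_rows", "data": {"series": "0 -1.4 0 -1.5 0 -2 -0.15;0 -2.8 0 -3 0 -5 -0.15;0 -4.2 0 -5 0 -9 -0.15;0 -5.6 0 -7 0 -13 -0.15;0 -7 0 -9 0 -17 -0.15;0 -8.4 0 -10.5 0 -20 -0.15;0 -9.35 0 -11.32 0 -20.94 -0.15;0 -9.35 0 -11.32 0 -20.94 -0.15;0 -9.35 0 -11.32 0 -20.94 -0.15;0 -9.35 0 -11.32 0 -20.94 -0.15"}}

```text
time_s: 23.78
ee_pos: [0.3584, -0.2785, 0.1228]
eef_rot: [-1.57, -0.0, 1.002]
force: [0.5, 0.2, 0.5]
grip_width: 0.0402
```

Emit:
{"op": "send_rows", "data": {"series": "0 0 0 0 2 0 -0.15;0 0 0 0 4 0 -0.15;0 0 0 0 6 0 -0.15;0 0 0 0 8 0 -0.15;0 0 0 0 9.3 0 -0.15;0 0 0 0 9.3 0 -0.15;0 0 0 0 9.3 0 -0.15;0 0 0 0 9.3 0 -1;0 0 0 0 9.3 0 -1;0 0 0 0 9.3 0 -1", "newtons": 20}}

```text
time_s: 24.62
ee_pos: [0.359, -0.2788, 0.0311]
eef_rot: [-1.572, 0.0, 1.005]
force: [0.6, -0.1, -0.5]
grip_width: 0.0234
```

Emit:
{"op": "send_rows", "data": {"series": "0 0 0 0 0 0 -1;0 0 0 0 0 0 -1;0 0 0 0 0 0 -1;0 0 0 0 0 0 -1;0 0 0 0 -0.5 0 -1;0 0 0 0 -1.5 0 -1;0 0 0 0 -3 0 -1;0 0 0 0 -6 0 -1;0 0 0 0 -9 0 -1;0 0 0 0 -9.3 0 -1"}}

```text
time_s: 25.45
ee_pos: [0.36, -0.28, 0.1285]
eef_rot: [-1.578, 0.001, 1.006]
force: [0.1, -1.3, -0.9]
grip_width: 0.0115
```

Run:
```python
from plan import *
print(cur(),get_obs()["grip_width"],get_obs()["force"])
t=camera("top")[:,:,::-1]; s=camera("side")[:,:,::-1]
cv2.imwrite("pics/top3.png",t); 
cv2.imwrite("pics/c5.png",np.hstack([crop(t,380,150,100,75,4),crop(s,300,190,100,75,4)]))
```

```text
(np.float64(0.35996937609725094), np.float64(-0.2799536593994653), np.float64(0.12848711052840736), np.float64(57.61473377992216)) 0.011539241908376224 [ 0.10550079 -1.29450143 -0.87861939]
```

View pics/c5.png

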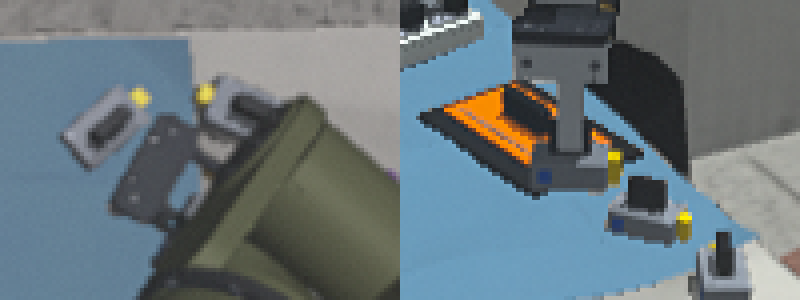

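Run:
```python
from plan import *
C=np.array([.4096,.2485]); p=d2w(0,.052,C,11.35); print(p)
plan((.3582,-.2790,.123,57.6),(.38,.03,.123,80),(*p,.123,101.35),(*p,.060,101.35))
```

```text
(np.float64(0.3993663055031355), np.float64(0.29948305107528234))
0 -4.48 0 27.26 -0.00 14.72   -> 0.3800 0.0300 0.123 80.0
0 -4.27 0 26.88 -0.00 2.77   -> 0.3994 0.2995 0.123 101.3
0 -0.00 0 0.00 6.30 -0.00   -> 0.3994 0.2995 0.060 101.3
```

Emit:
{"op": "send_rows", "data": {"series": "0 -0.4 0 2 0 1.1 -1;0 -0.9 0 5 0 2.7 -1;0 -1.4 0 8.3 0 4.5 -1;0 -1.9 0 11.6 0 6.3 -1;0 -2.4 0 14.9 0 8 -1;0 -2.9 0 18.2 0 9.8 -1;0 -3.4 0 21.5 0 11.6 -1;0 -3.9 0 24.5 0 13.2 -1;0 -4.3 0 26.5 0 14.3 -1;0 -4.48 0 27.26 0 14.72 -1"}}

```text
time_s: 26.38
ee_pos: [0.3794, 0.0327, 0.1222]
eef_rot: [-1.569, 0.0, 1.401]
force: [-0.1, -0.3, -2.2]
grip_width: 0.012
```

Emit:
{"op": "send_rows", "data": {"series": "0 -0.5 0 3 0 0.3 -1;0 -1 0 6.3 0 0.6 -1;0 -1.5 0 9.6 0 1 -1;0 -2 0 12.9 0 1.3 -1;0 -2.5 0 16.2 0 1.6 -1;0 -3 0 19.5 0 2 -1;0 -3.5 0 22.8 0 2.3 -1;0 -4 0 25.5 0 2.6 -1;0 -4.27 0 26.88 0 2.77 -1;0 -4.27 0 26.88 0 2.77 -1"}}

```text
time_s: 27.22
ee_pos: [0.3994, 0.301, 0.1221]
eef_rot: [-1.569, 0.001, 1.772]
force: [0.4, 0.5, -1.5]
grip_width: 0.0111
```

Emit:
{"op": "send_rows", "data": {"series": "0 0 0 0 0 0 -1;0 0 0 0 0 0 -1;0 0 0 0 2 0 -1;0 0 0 0 4 0 -1;0 0 0 0 5.5 0 -1;0 0 0 0 6.3 0 -1;0 0 0 0 6.3 0 -1;0 0 0 0 6.3 0 -1;0 0 0 0 6.3 0 -1;0 0 0 0 6.3 0 -1"}}

```text
time_s: 28.05
ee_pos: [0.4001, 0.3, 0.0612]
eef_rot: [-1.572, -0.001, 1.769]
force: [-0.2, -0.0, -1.1]
grip_width: 0.0114
```

Run:
```python
from plan import *
print(cur(),get_obs()["grip_width"],get_obs()["force"])
t=camera("top")[:,:,::-1]; s=camera("side")[:,:,::-1]
cv2.imwrite("pics/c6.png",np.hstack([crop(t,200,165,100,65,4),crop(s,250,150,66,43,6)[:260,:400]]))
```

```text
(np.float64(0.40006898752207815), np.float64(0.3000103983370944), np.float64(0.06123134287149961), np.float64(101.3460041457701)) 0.01140333871863009 [-0.18179866 -0.00358569 -1.08539012]Traceback (most recent call last):
  File "<stdin>", line 4, in <module>
    return _nx.concatenate(arrs, 1, dtype=dtype, casting=casting)
           ~~~~~~~~~~~~~~~^^^^^^^^^^^^^^^^^^^^^^^^^^^^^^^^^^^^^^^
ValueError: all the input array dimensions except for the concatenation axis must match exactly, but along dimension 0, the array at index 0 has size 260 and the array at index 1 has size 258
```

Emit:
{"op": "send_rows", "data": {"series": "0 0 0 -0.04 0 0.06 -1;0 0 0 -0.04 0.2 0.06 -1;0 0 0 -0.04 0.4 0.06 -1;0 0 0 -0.04 0.6 0.06 -1;0 0 0 -0.04 0.7 0.06 -1;0 0 0 -0.04 0.8 0.06 -1;0 0 0 -0.04 0.9 0.06 -1;0 0 0 -0.04 1 0.06 -1;0 0 0 -0.04 1.1 0.06 -1;0 0 0 -0.04 1.1 0.06 -1"}}

```text
time_s: 28.98
ee_pos: [0.399, 0.2994, 0.049]
eef_rot: [-1.571, 0.0, 1.769]
force: [-0.3, -0.3, -1.5]
grip_width: 0.0119
```

Run:
```python
from plan import *
o=get_obs();print(cur(),o["grip_width"],o["force"],o["moment"])
t=camera("top")[:,:,::-1]; s=camera("side")[:,:,::-1]
cv2.imwrite("pics/c6.png",np.hstack([crop(t,200,165,100,65,4),crop(s,250,150,100,65,4)]))
```

```text
(np.float64(0.3989860693618067), np.float64(0.2993698419525071), np.float64(0.04903059655708186), np.float64(101.3662932149421)) 0.011882367910179393 [-0.30916595 -0.33947885 -1.49496564] [0.0086599  0.02377021 0.01507821]
```

View pics/c6.png

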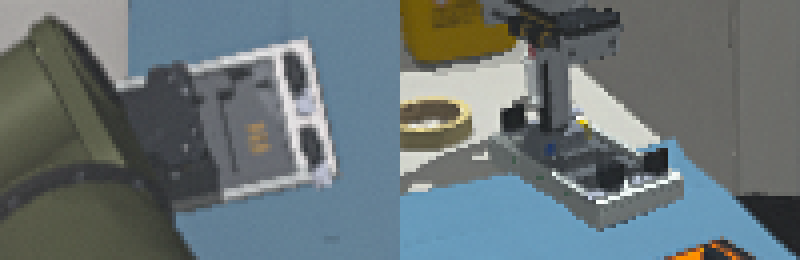

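Emit:
{"op": "send_rows", "data": {"series": "0 0 0 0 0.2 0 -1;0 0 0 0 0.4 0 -1;0 0 0 0 0.6 0 -1;0 0 0 0 0.8 0 -1;0 0 0 0 0.9 0 -1;0 0 0 0 1 0 -1;0 0 0 0 1.1 0 -1;0 0 0 0 1.2 0 -1;0 0 0 0 1.3 0 -1;0 0 0 0 1.3 0 -1"}}

```text
time_s: 29.92
ee_pos: [0.3991, 0.2995, 0.0366]
eef_rot: [-1.571, -0.0, 1.769]
force: [-3.5, -1.2, 5.1]
grip_width: 0.0117
```

Emit:
{"op": "send_rows", "data": {"series": "0 0 0 0 0.1 0 -1;0 0 0 0 0.1 0 -1;0 0 0 0 0.1 0 -0.4;0 0 0 0 0.1 0 -0.4;0 0 0 0 0.1 0 -0.4;0 0 0 0 0 0 -0.4;0 0 0 0 -2 0 -0.4;0 0 0 0 -5 0 -0.4;0 0 0 0 -8.5 0 -0.4;0 0 0 0 -8.7 0 -0.4"}}

```text
time_s: 30.75
ee_pos: [0.401, 0.3007, 0.1288]
eef_rot: [-1.578, -0.003, 1.769]
force: [0.8, 1.0, -0.2]
grip_width: 0.0279
```

```bash
python3 - <<'E'
from plan import *
print(cur(),get_obs()["grip_width"])
# next pack: grasp tool yaw = -49+90 = 41
t=camera("top")[:,:,::-1]; cv2.imwrite("pics/top4.png",t)
plan(cur(),(.38,.03,.123,75),(.4520,-.2380,.123,41.5))
E
python3 meas2.py pics/top4.png 2>&1 | grep -v Trace
```

```text
(np.float64(0.40098573294402545), np.float64(0.3006960696876043), np.float64(0.12877284424792168), np.float64(101.36759698467094)) 0.027875754812488496
0 5.27 0 -26.10 0.34 7.33   -> 0.3800 0.0300 0.123 75.0
0 6.70 0 -24.02 -0.00 -13.89   -> 0.4520 -0.2380 0.123 41.5
dock (array([0.4203, 0.1937]), [np.float64(111.2), np.float64(104.9)], np.float64(11.31))
pack key [ 0.4765 -0.3151] body [ 0.4617 -0.3453] [np.float64(58.6), np.float64(36.0)] yaw 65.14 key dist 33.6 rib (array([ 0.4573, -0.3408]), [np.float64(35.1), np.float64(22.1)], np.float64(65.1))
pack key [ 0.4755 -0.2655] body [ 0.4535 -0.2381] [np.float64(59.8), np.float64(38.7)] yaw -51.00999999999999 key dist 35.1 rib (array([ 0.4498, -0.2349]), [np.float64(37.6), np.float64(14.2)], np.float64(128.66))
  File "meas2.py", line 27, in <module>
    for k in keys(t): pack(t,k)
                      ~~~~^^^^^
  File "meas2.py", line 16, in pack
    b=box(cs[0][0]); d=np.array(key)-b[0]; a=b[2]
          ~~^^^
IndexError: list index out of range
```

Run:
```python
from plan import *
plan((.3990,.2994,.1235,101.37),(.38,.03,.1235,72),(.4523,-.2383,.1235,40),(.4523,-.2383,.0305,40))
```

```text
0 5.87 0 -26.04 -0.00 7.17   -> 0.3800 0.0300 0.123 72.0
0 6.40 0 -23.28 -0.00 -15.17   -> 0.4523 -0.2383 0.123 40.0
0 0.00 0 0.00 9.30 0.00   -> 0.4523 -0.2383 0.030 40.0
```

Emit:
{"op": "send_rows", "data": {"series": "0 0.6 0 -3 0 0.8 -0.15;0 1.2 0 -6 0 1.7 -0.15;0 1.8 0 -9.3 0 2.6 -0.15;0 2.4 0 -12.6 0 3.5 -0.15;0 3 0 -15.9 0 4.4 -0.15;0 3.6 0 -19.2 0 5.3 -0.15;0 4.2 0 -22.5 0 6.2 -0.15;0 4.8 0 -24.5 0 6.8 -0.15;0 5.5 0 -26.04 0 7.17 -0.15;0 5.87 0 -26.04 0 7.17 -0.15"}}

```text
time_s: 31.63
ee_pos: [0.3795, 0.0279, 0.1224]
eef_rot: [-1.57, 0.001, 1.251]
force: [0.3, -0.2, -0.4]
grip_width: 0.0398
```

Emit:
{"op": "send_rows", "data": {"series": "0 0.7 0 -2.5 0 -1.7 -0.15;0 1.4 0 -5.5 0 -3.6 -0.15;0 2.1 0 -8.5 0 -5.5 -0.15;0 2.8 0 -11.5 0 -7.5 -0.15;0 3.5 0 -14.5 0 -9.5 -0.15;0 4.2 0 -17.5 0 -11.4 -0.15;0 4.9 0 -20.5 0 -13.4 -0.15;0 5.6 0 -22.5 0 -14.7 -0.15;0 6.3 0 -23.28 0 -15.17 -0.15;0 6.4 0 -23.28 0 -15.17 -0.15"}}

```text
time_s: 32.47
ee_pos: [0.4522, -0.2398, 0.1218]
eef_rot: [-1.569, 0.001, 0.693]
force: [0.2, -0.2, 0.2]
grip_width: 0.0402
```

Emit:
{"op": "send_rows", "data": {"series": "0 0 0 0 0 0 -0.15;0 0 0 0 0 0 -0.15;0 0 0 0 0 0 -0.15;0 0 0 0 1 0 -0.15;0 0 0 0 3 0 -0.15;0 0 0 0 5 0 -0.15;0 0 0 0 5 0 -0.15;0 0 0 0 5 0 -0.15;0 0 0 0 5 0 -0.15;0 0 0 0 5 0 -0.15"}}

```text
time_s: 33.3
ee_pos: [0.453, -0.2385, 0.0744]
eef_rot: [-1.572, -0.001, 0.699]
force: [-0.3, 0.1, 0.9]
grip_width: 0.0398
```

Run:
```python
from plan import *
print(cur(),get_obs()["grip_width"])
plan(cur(),(.4523,-.2383,.0305,40))
t=camera("top")[:,:,::-1]; cv2.imwrite("pics/top5.png",t)
h=__import__("meas2"); print(h.keys(t))
```

```text
(np.float64(0.4530239014815934), np.float64(-0.23845049436251115), np.float64(0.07435361897830002), np.float64(40.03993453485579)) 0.03982403929853432
0 0.01 0 -0.05 4.39 0.06   -> 0.4523 -0.2383 0.030 40.0
[array([ 0.369 , -0.4064])]
```

Emit:
{"op": "send_rows", "data": {"series": "0 0 0 -0.05 1.5 0.05 -0.15;0 0 0 -0.05 3 0.05 -0.15;0 0 0 -0.05 4 0.05 -0.15;0 0 0 -0.05 4.35 0.05 -0.15;0 0 0 -0.05 4.35 0.05 -0.15;0 0 0 -0.05 4.35 0.05 -0.15;0 0 0 -0.05 4.35 0.05 -1;0 0 0 -0.05 4.35 0.05 -1;0 0 0 -0.05 4.35 0.05 -1;0 0 0 -0.05 4.35 0.05 -1"}}

```text
time_s: 34.18
ee_pos: [0.4519, -0.2383, 0.0301]
eef_rot: [-1.571, -0.0, 0.698]
force: [0.4, -0.5, -0.1]
grip_width: 0.0165
```

Emit:
{"op": "send_rows", "data": {"series": "0 0 0 0 0 0 -1;0 0 0 0 0 0 -1;0 0 0 0 0 0 -1;0 0 0 0 0 0 -1;0 0 0 0 -0.5 0 -1;0 0 0 0 -1.5 0 -1;0 0 0 0 -3 0 -1;0 0 0 0 -6 0 -1;0 0 0 0 -9 0 -1;0 0 0 0 -9.3 0 -1"}}

```text
time_s: 35.02
ee_pos: [0.4535, -0.2392, 0.1283]
eef_rot: [-1.578, -0.002, 0.699]
force: [0.4, -0.3, -0.5]
grip_width: 0.0118
```

Run:
```python
from plan import *
print(cur(),get_obs()["grip_width"])
C=np.array([.40975,.2485]); p=d2w(0,0,C,11.35)
plan((.4523,-.2383,.1234,40.04),(.38,.03,.1234,72),(*p,.1234,101.35),(*p,.060,101.35))
t=camera("top")[:,:,::-1]; cv2.imwrite("pics/top5.png",t)
h=__import__("meas2"); print(h.keys(t))
s=camera("side")[:,:,::-1]; cv2.imwrite("pics/c7.png",crop(s,300,190,100,75,4))
```

```text
(np.float64(0.4534946076005505), np.float64(-0.23922788076521465), np.float64(0.12833309838816984), np.float64(40.02140610613256)) 0.011787077768220518
0 -6.39 0 11.73 -0.00 25.19   -> 0.3800 0.0300 0.123 72.0
0 -5.87 0 21.70 -0.00 3.92   -> 0.4098 0.2485 0.123 101.3
0 -0.00 0 0.00 6.34 -0.00   -> 0.4098 0.2485 0.060 101.3
[array([ 0.369 , -0.4064])]
```

Emit:
{"op": "send_rows", "data": {"series": "0 -0.7 0 1 0 2.2 -1;0 -1.4 0 2.4 0 5.2 -1;0 -2.1 0 3.9 0 8.4 -1;0 -2.8 0 5.4 0 11.6 -1;0 -3.5 0 6.9 0 14.8 -1;0 -4.2 0 8.4 0 18 -1;0 -4.9 0 9.9 0 21.2 -1;0 -5.5 0 10.9 0 23.5 -1;0 -6.1 0 11.5 0 24.7 -1;0 -6.39 0 11.73 0 25.19 -1"}}

```text
time_s: 35.95
ee_pos: [0.3785, 0.0317, 0.1219]
eef_rot: [-1.569, 0.0, 1.261]
force: [1.2, 0.2, -1.1]
grip_width: 0.0122
```

Emit:
{"op": "send_rows", "data": {"series": "0 -0.7 0 2.5 0 0.4 -1;0 -1.4 0 5.5 0 1 -1;0 -2.1 0 8.5 0 1.5 -1;0 -2.8 0 11.5 0 2 -1;0 -3.5 0 14.5 0 2.6 -1;0 -4.2 0 17.5 0 3.2 -1;0 -4.9 0 20 0 3.6 -1;0 -5.5 0 21.3 0 3.8 -1;0 -5.87 0 21.7 0 3.92 -1;0 -5.87 0 21.7 0 3.92 -1"}}

```text
time_s: 36.78
ee_pos: [0.4094, 0.2485, 0.1219]
eef_rot: [-1.569, 0.001, 1.77]
force: [-0.9, -0.5, -2.1]
grip_width: 0.012
```

Emit:
{"op": "send_rows", "data": {"series": "0 0 0 0 0 0 -1;0 0 0 0 0 0 -1;0 0 0 0 2 0 -1;0 0 0 0 4 0 -1;0 0 0 0 5.5 0 -1;0 0 0 0 6.3 0 -1;0 0 0 0 6.3 0 -1;0 0 0 0 6.3 0 -1;0 0 0 0 6.3 0 -1;0 0 0 0 6.3 0 -1"}}

```text
time_s: 37.62
ee_pos: [0.4101, 0.2487, 0.0607]
eef_rot: [-1.572, -0.0, 1.768]
force: [-0.4, -0.6, -1.1]
grip_width: 0.0116
```

Run:
```python
from plan import *
o=get_obs();print(cur(),o["grip_width"],o["force"])
C=np.array([.40975,.2485])
plan(cur(),(*C,.0485,101.35))
```

```text
(np.float64(0.4100555335035127), np.float64(0.24872321414888365), np.float64(0.06069267942908422), np.float64(101.29445208388161)) 0.011574045803594453 [-0.43602775 -0.57102174 -1.054947  ]
0 -0.01 0 -0.02 1.22 0.03   -> 0.4098 0.2485 0.049 101.3
```

Emit:
{"op": "send_rows", "data": {"series": "0 0 0 -0.02 0 0.03 -1;0 0 0 -0.02 0.2 0.03 -1;0 0 0 -0.02 0.4 0.03 -1;0 0 0 -0.02 0.6 0.03 -1;0 0 0 -0.02 0.7 0.03 -1;0 0 0 -0.02 0.8 0.03 -1;0 0 0 -0.02 0.9 0.03 -1;0 0 0 -0.02 1 0.03 -1;0 0 0 -0.02 1.1 0.03 -1;0 0 0 -0.02 1.2 0.03 -1"}}

```text
time_s: 38.45
ee_pos: [0.4093, 0.2484, 0.0477]
eef_rot: [-1.571, 0.0, 1.768]
force: [-0.4, 0.9, -0.5]
grip_width: 0.0118
```

Emit:
{"op": "send_rows", "data": {"series": "0 0 0 0 0.2 0 -1;0 0 0 0 0.4 0 -1;0 0 0 0 0.6 0 -1;0 0 0 0 0.7 0 -1;0 0 0 0 0.8 0 -1;0 0 0 0 0.9 0 -1;0 0 0 0 1 0 -1;0 0 0 0 1.1 0 -1;0 0 0 0 1.2 0 -1;0 0 0 0 1.2 0 -1"}}

```text
time_s: 39.28
ee_pos: [0.4094, 0.2484, 0.0359]
eef_rot: [-1.571, -0.0, 1.768]
force: [-1.4, -1.1, 2.7]
grip_width: 0.0121
```

Emit:
{"op": "send_rows", "data": {"series": "0 0 0 0 0.1 0 -1;0 0 0 0 0.1 0 -1;0 0 0 0 0.1 0 -0.4;0 0 0 0 0.1 0 -0.4;0 0 0 0 0.1 0 -0.4;0 0 0 0 0 0 -0.4;0 0 0 0 -2 0 -0.4;0 0 0 0 -5 0 -0.4;0 0 0 0 -8.5 0 -0.4;0 0 0 0 -8.7 0 -0.4"}}

```text
time_s: 40.12
ee_pos: [0.4113, 0.2494, 0.1281]
eef_rot: [-1.578, -0.002, 1.768]
force: [0.3, 0.1, 0.4]
grip_width: 0.0281
```

```bash
python3 - <<'E'
from plan import *
print(cur())
t=camera("top")[:,:,::-1]; cv2.imwrite("pics/top6.png",t)
plan((.4094,.2484,.123,101.3),(.39,.03,.123,40),(.46,-.345,.123,-24.8))
E
python3 meas2.py pics/top6.png 2>&1 | grep pack
```

```text
(np.float64(0.41129512012365443), np.float64(0.24943004598057486), np.float64(0.12809640079163986), np.float64(101.32399118133812))
0 12.26 0 -21.04 -0.00 6.18   -> 0.3900 0.0300 0.123 40.0
0 12.96 0 -18.74 -0.00 -33.23   -> 0.4600 -0.3450 0.123 -24.8
pack key [ 0.4765 -0.3151] body [ 0.4618 -0.3454] [np.float64(58.4), np.float64(35.9)] yaw 65.56 key dist 33.7 rib (array([ 0.4573, -0.3407]), [np.float64(35.0), np.float64(22.2)], np.float64(64.29))
    for k in keys(t): pack(t,k)
  File "meas2.py", line 16, in pack
```

Emit:
{"op": "send_rows", "data": {"series": "0 1.3 0 -1.5 0 0.4 -0.15;0 2.6 0 -4 0 1.2 -0.15;0 3.9 0 -6.5 0 1.9 -0.15;0 5.2 0 -9 0 2.6 -0.15;0 6.5 0 -11.5 0 3.4 -0.15;0 7.8 0 -14 0 4.1 -0.15;0 9.1 0 -16.5 0 4.8 -0.15;0 10.4 0 -19 0 5.6 -0.15;0 11.7 0 -20.5 0 6 -0.15;0 12.26 0 -21.04 0 6.18 -0.15"}}

```text
time_s: 41.0
ee_pos: [0.3894, 0.0282, 0.1218]
eef_rot: [-1.57, 0.001, 0.69]
force: [-0.1, -0.0, -0.8]
grip_width: 0.0394
```

Emit:
{"op": "send_rows", "data": {"series": "0 1.3 0 -1.5 0 -2.8 -0.15;0 2.6 0 -3.3 0 -6 -0.15;0 3.9 0 -5.3 0 -9.4 -0.15;0 5.2 0 -7.2 0 -12.8 -0.15;0 6.5 0 -9.1 0 -16.2 -0.15;0 7.8 0 -11.1 0 -19.7 -0.15;0 9.1 0 -13.1 0 -23.2 -0.15;0 10.4 0 -15.1 0 -26.7 -0.15;0 11.7 0 -17 0 -30.2 -0.15;0 12.96 0 -18.74 0 -33.23 -0.15"}}

```text
time_s: 41.83
ee_pos: [0.4598, -0.3473, 0.1212]
eef_rot: [-1.57, 0.001, -0.439]
force: [0.4, -0.1, 0.4]
grip_width: 0.0397
```

Emit:
{"op": "send_rows", "data": {"series": "0 0 0 0 0 0 -0.15;0 0 0 0 0 0 -0.15;0 0 0 0 0 0 -0.15;0 0 0 0 1 0 -0.15;0 0 0 0 3 0 -0.15;0 0 0 0 5 0 -0.15;0 0 0 0 5 0 -0.15;0 0 0 0 5 0 -0.15;0 0 0 0 5 0 -0.15;0 0 0 0 5 0 -0.15"}}

```text
time_s: 42.67
ee_pos: [0.4607, -0.3451, 0.074]
eef_rot: [-1.571, -0.002, -0.432]
force: [-0.4, 0.0, -0.5]
grip_width: 0.04
```

Run:
```python
from plan import *
print(cur(),get_obs()["grip_width"])
plan(cur(),(.4606,-.3458,.0305,-24.7))
s=camera("side")[:,:,::-1]; cv2.imwrite("pics/c8.png",crop(s,330,200,100,75,5))
```

```text
(np.float64(0.46066782711743576), np.float64(-0.3451255330593565), np.float64(0.07399121066288347), np.float64(-24.747860894679622)) 0.040038372564475413
0 -0.01 0 0.02 4.35 -0.06   -> 0.4606 -0.3458 0.030 -24.7
```

View pics/c8.png

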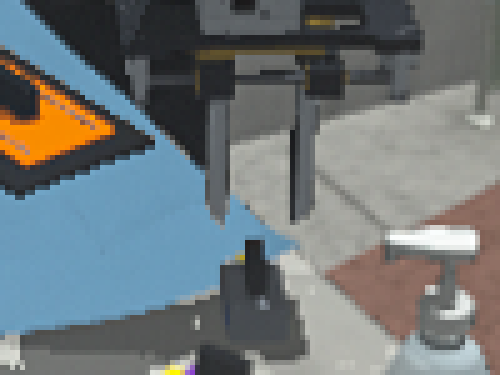

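Emit:
{"op": "send_rows", "data": {"series": "0 0 0 0.02 1.5 -0.06 -0.15;0 0 0 0.02 3 -0.06 -0.15;0 0 0 0.02 4 -0.06 -0.15;0 0 0 0.02 4.35 -0.06 -0.15;0 0 0 0.02 4.35 -0.06 -0.15;0 0 0 0.02 4.35 -0.06 -0.15;0 0 0 0.02 4.35 -0.06 -1;0 0 0 0.02 4.35 -0.06 -1;0 0 0 0.02 4.35 -0.06 -1;0 0 0 0.02 4.35 -0.06 -1"}}

```text
time_s: 43.55
ee_pos: [0.4602, -0.3458, 0.0296]
eef_rot: [-1.571, -0.001, -0.433]
force: [0.0, 0.3, -0.1]
grip_width: 0.0166
```

Emit:
{"op": "send_rows", "data": {"series": "0 0 0 0 0 0 -1;0 0 0 0 0 0 -1;0 0 0 0 0 0 -1;0 0 0 0 0 0 -1;0 0 0 0 -0.5 0 -1;0 0 0 0 -1.5 0 -1;0 0 0 0 -3 0 -1;0 0 0 0 -6 0 -1;0 0 0 0 -9 0 -1;0 0 0 0 -9.3 0 -1"}}

```text
time_s: 44.38
ee_pos: [0.4617, -0.347, 0.1284]
eef_rot: [-1.573, -0.008, -0.433]
force: [0.7, -0.7, 0.1]
grip_width: 0.0117
```

Run:
```python
from plan import *
print(cur(),get_obs()["grip_width"])
C=np.array([.40975,.2485]); p=d2w(0,-.052,C,11.35)
plan((.4606,-.3458,.1234,-24.7),(.39,-.03,.1234,-55),(*p,.1234,-78.65),(*p,.060,-78.65))
```

```text
(np.float64(0.461677129149226), np.float64(-0.34703912978640544), np.float64(0.12844796305581857), np.float64(-24.781702473326302)) 0.011698015468449178
0 6.06 0 -19.61 -0.00 25.74   -> 0.3900 -0.0300 0.123 -55.0
0 4.73 0 -16.92 -0.00 15.51   -> 0.4200 0.1975 0.123 -78.7
0 -0.00 0 0.00 6.34 0.00   -> 0.4200 0.1975 0.060 -78.7
```

Emit:
{"op": "send_rows", "data": {"series": "0 0.6 0 -1.6 0 2.1 -1;0 1.2 0 -3.8 0 5 -1;0 1.9 0 -6.1 0 8 -1;0 2.6 0 -8.4 0 11 -1;0 3.3 0 -10.7 0 14 -1;0 4 0 -13 0 17 -1;0 4.7 0 -15.3 0 20 -1;0 5.4 0 -17.5 0 23 -1;0 5.9 0 -19 0 25 -1;0 6.06 0 -19.61 0 25.74 -1"}}

```text
time_s: 45.22
ee_pos: [0.3891, -0.0273, 0.1227]
eef_rot: [-1.57, -0.0, -0.962]
force: [-0.1, -0.5, -0.6]
grip_width: 0.0116
```

Emit:
{"op": "send_rows", "data": {"series": "0 0.5 0 -1.8 0 1.6 -1;0 1.1 0 -4 0 3.6 -1;0 1.8 0 -6.4 0 5.8 -1;0 2.5 0 -8.8 0 8 -1;0 3.1 0 -11.2 0 10.2 -1;0 3.7 0 -13.4 0 12.2 -1;0 4.3 0 -15.3 0 14 -1;0 4.6 0 -16.5 0 15.1 -1;0 4.73 0 -16.92 0 15.51 -1;0 4.73 0 -16.92 0 15.51 -1"}}

```text
time_s: 46.05
ee_pos: [0.4202, 0.1984, 0.1223]
eef_rot: [-1.571, -0.0, -1.373]
force: [-0.3, -0.1, -0.3]
grip_width: 0.0118
```

Emit:
{"op": "send_rows", "data": {"series": "0 0 0 0 0 0 -1;0 0 0 0 0 0 -1;0 0 0 0 2 0 -1;0 0 0 0 4 0 -1;0 0 0 0 5.5 0 -1;0 0 0 0 6.3 0 -1;0 0 0 0 6.3 0 -1;0 0 0 0 6.3 0 -1;0 0 0 0 6.3 0 -1;0 0 0 0 6.3 0 -1"}}

```text
time_s: 46.88
ee_pos: [0.4208, 0.1978, 0.0602]
eef_rot: [-1.569, 0.0, -1.374]
force: [0.1, 0.5, -0.8]
grip_width: 0.0116
```

Run:
```python
from plan import *
o=get_obs();print(cur(),o["grip_width"],o["force"])
C=np.array([.40975,.2485])
plan(cur(),(*d2w(0,-.052,C,11.35),.0485,-78.65))
t=camera("top")[:,:,::-1]; s=camera("side")[:,:,::-1]
cv2.imwrite("pics/c9.png",np.hstack([crop(t,200,165,100,65,4),crop(s,250,150,100,65,4)]))
```

```text
(np.float64(0.4207725333096154), np.float64(0.1977642869517499), np.float64(0.06017491855845214), np.float64(-78.73745631506719)) 0.011598921431753312 [ 0.1381508   0.48063719 -0.7721566 ]
0 -0.02 0 0.01 1.17 -0.08   -> 0.4200 0.1975 0.049 -78.7
```

View pics/c9.png

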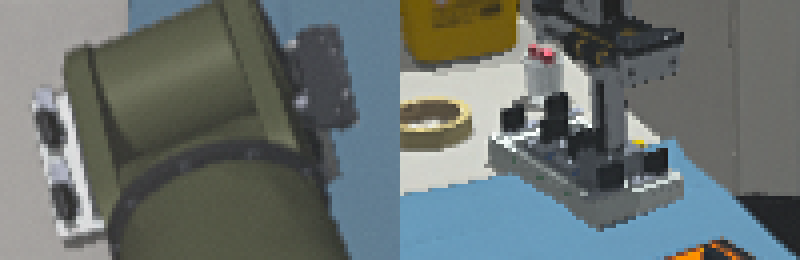

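Emit:
{"op": "send_rows", "data": {"series": "0 0 0 0.01 0 -0.06 -1;0 0 0 0.01 0.2 -0.06 -1;0 0 0 0.01 0.4 -0.06 -1;0 0 0 0.01 0.6 -0.06 -1;0 0 0 0.01 0.7 -0.06 -1;0 0 0 0.01 0.8 -0.06 -1;0 0 0 0.01 0.9 -0.06 -1;0 0 0 0.01 1 -0.06 -1;0 0 0 0.01 1.1 -0.06 -1;0 0 0 0.01 1.2 -0.06 -1"}}

```text
time_s: 47.82
ee_pos: [0.4197, 0.1975, 0.0472]
eef_rot: [-1.571, -0.0, -1.374]
force: [-0.3, -0.2, -1.5]
grip_width: 0.012
```

Emit:
{"op": "send_rows", "data": {"series": "0 0 0 0 0.2 0 -1;0 0 0 0 0.4 0 -1;0 0 0 0 0.6 0 -1;0 0 0 0 0.7 0 -1;0 0 0 0 0.8 0 -1;0 0 0 0 0.9 0 -1;0 0 0 0 1 0 -1;0 0 0 0 1.1 0 -1;0 0 0 0 1.2 0 -1;0 0 0 0 1.2 0 -1"}}

```text
time_s: 48.65
ee_pos: [0.4198, 0.1975, 0.0353]
eef_rot: [-1.571, -0.0, -1.374]
force: [-0.5, -0.4, 0.7]
grip_width: 0.0116
```

Emit:
{"op": "send_rows", "data": {"series": "0 0 0 0 0.1 0 -1;0 0 0 0 0.1 0 -1;0 0 0 0 0.1 0 -0.4;0 0 0 0 0.1 0 -0.4;0 0 0 0 0.1 0 -0.4;0 0 0 0 0 0 -0.4;0 0 0 0 -2 0 -0.4;0 0 0 0 -5 0 -0.4;0 0 0 0 -8.5 0 -0.4;0 0 0 0 -8.7 0 -0.4"}}

```text
time_s: 49.48
ee_pos: [0.4218, 0.1983, 0.1275]
eef_rot: [-1.563, 0.001, -1.374]
force: [0.4, 0.6, 0.4]
grip_width: 0.0282
```

Run:
```python
from plan import *
print(cur(),get_obs()["force"])
# to pivot 0 with fin at ~93 deg: tool yaw 104.4-180=-75.6, or go via start
plan((.4198,.1975,.122,-78.7),(.325,.08,.16,-20))
```

```text
(np.float64(0.42182749704397515), np.float64(0.19834955341551364), np.float64(0.1275374375146836), np.float64(-78.73311252033118)) [0.3907925  0.64812507 0.44078508]
0 -11.74 0 9.66 -3.80 -11.60   -> 0.3250 0.0800 0.160 -20.0
```

Emit:
{"op": "send_rows", "data": {"series": "0 0 0 4 -1 -0.5 -0.4;0 0 0 8 -2 -1 -0.4;0 0 0 12 -3 -1.5 -0.4;0 0 0 16 -4 -2 -0.4;0 0 0 20 -4 -2.5 -0.4;0 0 0 24 -4 -3 -0.4;0 0 0 28 -4 -3.5 -0.4;0 0 0 28 -4 -3.5 -0.4;0 0 0 28 -4 -3.5 -0.4;0 0 0 28 -4 -3.5 -0.4"}}

```text
time_s: 50.32
ee_pos: [0.4399, -0.0836, 0.1619]
eef_rot: [-1.571, 0.0, -1.375]
force: [-0.1, 0.3, 0.7]
grip_width: 0.0282
```

Run:
```python
from plan import *
print(cur())
t=camera("top")[:,:,::-1]; s=camera("side")[:,:,::-1]; cv2.imwrite("pics/top7.png",t)
cv2.imwrite("pics/c10.png",np.vstack([np.hstack([crop(t,195,165,100,65,4),crop(s,250,150,100,65,4)]),crop(t,150,160,400,80,2)]))
```

```text
(np.float64(0.4399172678567759), np.float64(-0.08363265082256098), np.float64(0.161921926682024), np.float64(-78.76779364818842))
```

View pics/c10.png

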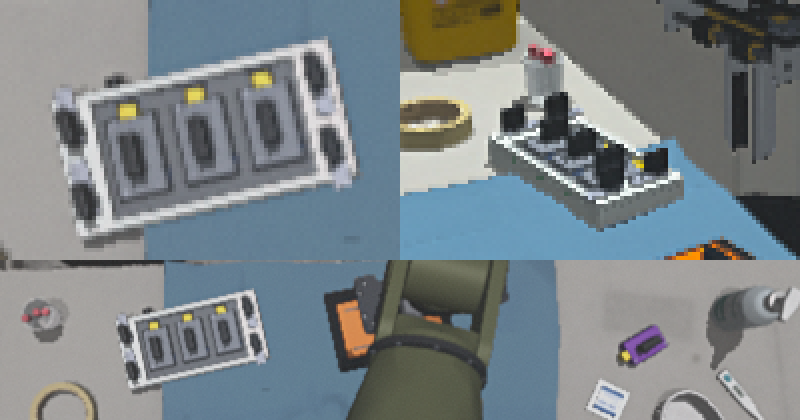

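Run:
```python
from plan import *
plan((.4394,-.0833,.1615,-78.75),(.41,.05,.14,-14),(.4008,.1508,.12,51),(.4008,.1508,.106,104.4))
print()
plan((.4008,.1508,.106,11.35),(.4558,.1620,.106,60),(.4558,.1620,.106,104.5))
plan((.4558,.1620,.106,11.35),(.4186,.3462,.106,60),(.4186,.3462,.106,104.5))
plan((.4186,.3462,.106,11.35),(.3636,.3352,.106,60),(.3636,.3352,.106,104.5))
```

```text
0 -12.95 0 -13.65 2.15 -0.28   -> 0.4100 0.0500 0.140 -14.0
0 -13.00 0 -3.33 2.00 9.56   -> 0.4008 0.1508 0.120 51.0
0 -10.68 0 0.00 1.40 0.00   -> 0.4008 0.1508 0.106 104.4

0 -9.73 0 5.61 -0.00 0.02   -> 0.4558 0.1620 0.106 60.0
0 -8.90 0 0.00 -0.00 0.00   -> 0.4558 0.1620 0.106 104.5
0 -9.73 0 -0.02 -0.00 18.79   -> 0.4186 0.3462 0.106 60.0
0 -8.90 0 0.00 -0.00 0.00   -> 0.4186 0.3462 0.106 104.5
0 -9.73 0 -5.61 -0.00 0.00   -> 0.3636 0.3352 0.106 60.0
0 -8.90 0 0.00 -0.00 0.00   -> 0.3636 0.3352 0.106 104.5
```

Emit:
{"op": "send_rows", "data": {"series": "0 -1.3 0 -1.5 0.2 0 -0.36;0 -2.6 0 -3 0.4 0 -0.36;0 -3.9 0 -4.5 0.6 0 -0.36;0 -5.2 0 -6 0.8 0 -0.36;0 -6.5 0 -7.5 1 0 -0.36;0 -7.8 0 -9 1.3 -0.1 -0.36;0 -9.1 0 -10.5 1.6 -0.2 -0.36;0 -10.4 0 -12 1.8 -0.2 -0.36;0 -11.7 0 -13 2 -0.28 -0.36;0 -12.95 0 -13.65 2.15 -0.28 -0.36"}}

```text
time_s: 51.25
ee_pos: [0.41, 0.0515, 0.1406]
eef_rot: [-1.571, 0.0, -0.235]
force: [-0.2, 1.0, 0.2]
grip_width: 0.0299
```

Emit:
{"op": "send_rows", "data": {"series": "0 -1.3 0 -0.4 0.2 1 -0.36;0 -2.6 0 -0.8 0.4 2.2 -0.36;0 -3.9 0 -1.2 0.6 3.4 -0.36;0 -5.2 0 -1.6 0.8 4.6 -0.36;0 -6.5 0 -2 1 5.8 -0.36;0 -7.8 0 -2.4 1.3 7 -0.36;0 -9.1 0 -2.8 1.6 8 -0.36;0 -10.4 0 -3.1 1.8 8.8 -0.36;0 -11.7 0 -3.33 2 9.56 -0.36;0 -13 0 -3.33 2 9.56 -0.36"}}

```text
time_s: 52.08
ee_pos: [0.4006, 0.1523, 0.1204]
eef_rot: [-1.57, 0.0, 0.899]
force: [-0.1, -0.9, -0.4]
grip_width: 0.0301
```

Emit:
{"op": "send_rows", "data": {"series": "0 -1.3 0 0 0.2 0 -0.36;0 -2.6 0 0 0.4 0 -0.36;0 -3.9 0 0 0.6 0 -0.36;0 -5.2 0 0 0.8 0 -0.36;0 -6.5 0 0 1 0 -0.36;0 -7.8 0 0 1.2 0 -0.36;0 -9.1 0 0 1.4 0 -0.36;0 -10.4 0 0 1.4 0 -0.36;0 -10.7 0 0 1.4 0 -0.36;0 -10.7 0 0 1.4 0 -0.36"}}

```text
time_s: 52.92
ee_pos: [0.4009, 0.1512, 0.1068]
eef_rot: [-1.571, -0.0, 1.828]
force: [-0.2, 0.3, 0.4]
grip_width: 0.0301
```

Run:
```python
from plan import *
print(cur()); plan(cur(),(.4008,.1508,.046,104.4))
```

```text
(np.float64(0.4009253647755669), np.float64(0.15124012261963468), np.float64(0.1067570723910913), np.float64(104.71841927038163))
0 0.06 0 -0.04 6.08 0.02   -> 0.4008 0.1508 0.046 104.4
```

Emit:
{"op": "send_rows", "data": {"series": "0 0 0 -0.04 2 0 -0.36;0 0 0 -0.04 4 0 -0.36;0 0 0 -0.04 5 0 -0.36;0 0 0 -0.04 6.05 0 -0.36;0 0 0 -0.04 6.05 0 -0.36;0 0 0 -0.04 6.05 0 -0.36;0 0 0 -0.04 6.05 0 -1;0 0 0 -0.04 6.05 0 -1;0 0 0 -0.04 6.05 0 -1;0 0 0 -0.04 6.05 0 -1", "newtons": 10}}

```text
time_s: 53.75
ee_pos: [0.4016, 0.1508, 0.0468]
eef_rot: [-1.572, -0.002, 1.823]
force: [-3.8, 11.7, 2.9]
grip_width: 0.0099
```

Emit:
{"op": "send_rows", "data": {"series": "0 0 0 0 0 0 -1;0 0 0 0 0 0 -1;0 1.3 0 0 0 0 -1;0 2.6 0 0 0 0 -1;0 3.9 0 0 0 0 -1;0 5.2 0 0 0 0 -1;0 6.5 0 0 0 0 -1;0 7.8 0 0 0 0 -1;0 9.1 0 0 0 0 -1;0 10 0 0 0 0 -1"}}

```text
time_s: 54.58
ee_pos: [0.4016, 0.1505, 0.0468]
eef_rot: [-1.57, -0.001, 0.945]
force: [-3.4, 6.6, 4.3]
grip_width: 0.0102
```

Emit:
{"op": "send_rows", "data": {"series": "0 1.3 0 0 0 0 -1;0 2.6 0 0 0 0 -1;0 3.9 0 0 0 0 -1;0 5.2 0 0 0 0 -1;0 6.5 0 0 0 0 -1;0 7.8 0 0 0 0 -1;0 8.67 0 0 0 0 -1;0 8.67 0 0 0 0 -1;0 8.67 0 0 0 0 -1;0 8.67 0 0 0 0 -1"}}

```text
time_s: 55.42
ee_pos: [0.4013, 0.1503, 0.0468]
eef_rot: [-1.57, 0.0, 0.195]
force: [-5.3, 4.2, 6.2]
grip_width: 0.0099
```

Emit:
{"op": "send_rows", "data": {"series": "0 0 0 0 0 0 -1;0 0 0 0 0 0 -0.36;0 0 0 0 0 0 -0.36;0 0 0 0 0 0 -0.36;0 0 0 0 -2 0 -0.36;0 0 0 0 -4.5 0 -0.36;0 0 0 0 -6 0 -0.36;0 0 0 0 -6 0 -0.36;0 0 0 0 -6 0 -0.36;0 0 0 0 -6 0 -0.36"}}

```text
time_s: 56.25
ee_pos: [0.4012, 0.1496, 0.1054]
eef_rot: [-1.571, 0.001, 0.195]
force: [-0.2, -0.3, 0.1]
grip_width: 0.0302
```

Run:
```python
from plan import *
print(cur()); plan(cur(),(.4558,.1620,.106,61.35))
```

```text
(np.float64(0.4011528713513529), np.float64(0.14964570232217003), np.float64(0.10537237933975865), np.float64(11.162219387664797))
0 -10.04 0 5.60 -0.06 0.15   -> 0.4558 0.1620 0.106 61.4
```

Button 0 is at about 0. On to button 1.

Emit:
{"op": "send_rows", "data": {"series": "0 -1.3 0 2 0 0 -0.36;0 -2.6 0 4 0 0.1 -0.36;0 -3.9 0 5.6 0 0.15 -0.36;0 -5.2 0 5.6 0 0.15 -0.36;0 -6.5 0 5.6 0 0.15 -0.36;0 -7.8 0 5.6 0 0.15 -0.36;0 -9.1 0 5.6 0 0.15 -0.36;0 -10 0 5.6 0 0.15 -0.36;0 -10 0 5.6 0 0.15 -0.36;0 -10 0 5.6 0 0.15 -0.36"}}

```text
time_s: 57.08
ee_pos: [0.4558, 0.162, 0.1053]
eef_rot: [-1.57, 0.001, 1.065]
force: [-0.5, 1.0, 0.1]
grip_width: 0.0303
```

Emit:
{"op": "send_rows", "data": {"series": "0 -1.3 0 0 0 0 -0.36;0 -2.6 0 0 0 0 -0.36;0 -3.9 0 0 0 0 -0.36;0 -5.2 0 0 0 0 -0.36;0 -6.5 0 0 0 0 -0.36;0 -7.8 0 0 0 0 -0.36;0 -8.65 0 0 0 0 -0.36;0 -8.65 0 0 0 0 -0.36;0 -8.65 0 0 0 0 -0.36;0 -8.65 0 0 0 0 -0.36"}}

```text
time_s: 57.92
ee_pos: [0.4561, 0.1621, 0.106]
eef_rot: [-1.57, 0.0, 1.818]
force: [-1.5, -0.4, 0.8]
grip_width: 0.0305
```

Run:
```python
from plan import *
print(cur()); plan(cur(),(.4558,.1620,.046,104.5))
```

```text
(np.float64(0.45610551342312455), np.float64(0.16207978905232004), np.float64(0.10598953226508781), np.float64(104.1862254990094))
0 -0.06 0 -0.00 6.00 0.03   -> 0.4558 0.1620 0.046 104.5
```

Emit:
{"op": "send_rows", "data": {"series": "0 0 0 0 2 0 -0.36;0 0 0 0 4 0 -0.36;0 0 0 0 5 0 -0.36;0 0 0 0 6 0 -0.36;0 0 0 0 6 0 -0.36;0 0 0 0 6 0 -0.36;0 0 0 0 6 0 -1;0 0 0 0 6 0 -1;0 0 0 0 6 0 -1;0 0 0 0 6 0 -1"}}

```text
time_s: 58.75
ee_pos: [0.4565, 0.1621, 0.0468]
eef_rot: [-1.572, 0.0, 1.822]
force: [-0.7, -0.2, 4.0]
grip_width: 0.0101
```

Emit:
{"op": "send_rows", "data": {"series": "0 0 0 0 0 0 -1;0 0 0 0 0 0 -1;0 1.3 0 0 0 0 -1;0 2.6 0 0 0 0 -1;0 3.9 0 0 0 0 -1;0 5.2 0 0 0 0 -1;0 6.5 0 0 0 0 -1;0 7.8 0 0 0 0 -1;0 9.1 0 0 0 0 -1;0 10 0 0 0 0 -1"}}

```text
time_s: 59.58
ee_pos: [0.4565, 0.1617, 0.0468]
eef_rot: [-1.572, 0.0, 0.944]
force: [-1.5, -4.9, 7.6]
grip_width: 0.0102
```

Emit:
{"op": "send_rows", "data": {"series": "0 1.3 0 0 0 0 -1;0 2.6 0 0 0 0 -1;0 3.9 0 0 0 0 -1;0 5.2 0 0 0 0 -1;0 6.5 0 0 0 0 -1;0 7.8 0 0 0 0 -1;0 8.57 0 0 0 0 -1;0 8.57 0 0 0 0 -1;0 8.57 0 0 0 0 -1;0 8.57 0 0 0 0 -1"}}

```text
time_s: 60.42
ee_pos: [0.4562, 0.1616, 0.0467]
eef_rot: [-1.572, 0.0, 0.202]
force: [-4.6, -7.7, 10.3]
grip_width: 0.0097
```

Emit:
{"op": "send_rows", "data": {"series": "0 0 0 0 0 0 -1;0 0 0 0 0 0 -0.36;0 0 0 0 0 0 -0.36;0 0 0 0 0 0 -0.36;0 0 0 0 -2 0 -0.36;0 0 0 0 -4.5 0 -0.36;0 0 0 0 -6 0 -0.36;0 0 0 0 -6 0 -0.36;0 0 0 0 -6 0 -0.36;0 0 0 0 -6 0 -0.36"}}

```text
time_s: 61.25
ee_pos: [0.4557, 0.162, 0.1053]
eef_rot: [-1.571, 0.001, 0.202]
force: [0.4, 0.4, -0.1]
grip_width: 0.0302
```

Run:
```python
from plan import *
print(cur()); plan(cur(),(.4186,.3462,.106,61.35))
```

```text
(np.float64(0.4557260267362175), np.float64(0.1620434722251994), np.float64(0.10525736893932516), np.float64(11.569413506945697))
0 -9.96 0 0.06 -0.07 18.79   -> 0.4186 0.3462 0.106 61.4
```

Emit:
{"op": "send_rows", "data": {"series": "0 -1.3 0 0 0 3 -0.36;0 -2.6 0 0 0 6 -0.36;0 -3.9 0 0 0 9 -0.36;0 -5.2 0 0.06 0 12 -0.36;0 -6.5 0 0.06 0 15 -0.36;0 -7.8 0 0.06 0 17.5 -0.36;0 -9.1 0 0.06 0 18.79 -0.36;0 -10 0 0.06 0 18.79 -0.36;0 -10 0 0.06 0 18.79 -0.36;0 -10 0 0.06 0 18.79 -0.36"}}

```text
time_s: 62.08
ee_pos: [0.4187, 0.346, 0.1051]
eef_rot: [-1.57, 0.002, 1.072]
force: [0.4, -0.5, -0.5]
grip_width: 0.0301
```

Emit:
{"op": "send_rows", "data": {"series": "0 -1.3 0 0 0 0 -0.36;0 -2.6 0 0 0 0 -0.36;0 -3.9 0 0 0 0 -0.36;0 -5.2 0 0 0 0 -0.36;0 -6.5 0 0 0 0 -0.36;0 -7.8 0 0 0 0 -0.36;0 -8.6 0 0 0 0 -0.36;0 -8.6 0 0 0 0 -0.36;0 -8.6 0 0 0 0 -0.36;0 -8.6 0 0 0 0 -0.36"}}

```text
time_s: 62.92
ee_pos: [0.4192, 0.346, 0.106]
eef_rot: [-1.571, 0.0, 1.821]
force: [-0.8, -0.6, -0.4]
grip_width: 0.0301
```

Run:
```python
from plan import *
print(cur()); plan(cur(),(.4186,.3462,.046,104.5))
```

```text
(np.float64(0.4191928930366036), np.float64(0.34601144104211357), np.float64(0.10604813322761081), np.float64(104.31743086528314))
0 -0.04 0 0.03 6.00 0.05   -> 0.4186 0.3462 0.046 104.5
```

Emit:
{"op": "send_rows", "data": {"series": "0 0 0 0 2 0.03 -0.36;0 0 0 0 4 0.03 -0.36;0 0 0 0 5 0.03 -0.36;0 0 0 0 6 0.03 -0.36;0 0 0 0 6 0.03 -0.36;0 0 0 0 6 0.03 -0.36;0 0 0 0 6 0.03 -1;0 0 0 0 6 0.03 -1;0 0 0 0 6 0.03 -1;0 0 0 0 6 0.03 -1"}}

```text
time_s: 63.75
ee_pos: [0.4191, 0.3463, 0.0468]
eef_rot: [-1.572, -0.0, 1.825]
force: [0.0, -0.6, 4.3]
grip_width: 0.01
```

Emit:
{"op": "send_rows", "data": {"series": "0 0 0 0 0 0 -1;0 0 0 0 0 0 -1;0 1.3 0 0 0 0 -1;0 2.6 0 0 0 0 -1;0 3.9 0 0 0 0 -1;0 5.2 0 0 0 0 -1;0 6.5 0 0 0 0 -1;0 7.8 0 0 0 0 -1;0 9.1 0 0 0 0 -1;0 10 0 0 0 0 -1"}}

```text
time_s: 64.58
ee_pos: [0.4191, 0.3462, 0.0468]
eef_rot: [-1.571, -0.0, 0.946]
force: [-0.8, -3.8, 7.1]
grip_width: 0.0099
```

Emit:
{"op": "send_rows", "data": {"series": "0 1.3 0 0 0 0 -1;0 2.6 0 0 0 0 -1;0 3.9 0 0 0 0 -1;0 5.2 0 0 0 0 -1;0 6.5 0 0 0 0 -1;0 7.8 0 0 0 0 -1;0 8.6 0 0 0 0 -1;0 8.6 0 0 0 0 -1;0 8.6 0 0 0 0 -1;0 8.6 0 0 0 0 -1"}}

```text
time_s: 65.42
ee_pos: [0.4189, 0.3461, 0.0468]
eef_rot: [-1.571, -0.0, 0.202]
force: [-2.2, -3.2, 7.7]
grip_width: 0.0099
```

Emit:
{"op": "send_rows", "data": {"series": "0 0 0 0 0 0 -1;0 0 0 0 0 0 -0.36;0 0 0 0 0 0 -0.36;0 0 0 0 0 0 -0.36;0 0 0 0 -2 0 -0.36;0 0 0 0 -4.5 0 -0.36;0 0 0 0 -6 0 -0.36;0 0 0 0 -6 0 -0.36;0 0 0 0 -6 0 -0.36;0 0 0 0 -6 0 -0.36"}}

```text
time_s: 66.25
ee_pos: [0.4184, 0.346, 0.1051]
eef_rot: [-1.571, 0.001, 0.202]
force: [0.5, -0.1, 0.1]
grip_width: 0.03
```

Run:
```python
from plan import *
print(cur()); plan(cur(),(.3637,.3352,.106,61.35))
```

```text
(np.float64(0.41840243159860196), np.float64(0.3459703761514268), np.float64(0.10514485754233556), np.float64(11.568532892352415))
0 -9.96 0 -5.58 -0.09 0.04   -> 0.3637 0.3352 0.106 61.4
```

Emit:
{"op": "send_rows", "data": {"series": "0 -1.3 0 -2 0 0 -0.36;0 -2.6 0 -4 0 0 -0.36;0 -3.9 0 -5.58 0 0.04 -0.36;0 -5.2 0 -5.58 0 0.04 -0.36;0 -6.5 0 -5.58 0 0.04 -0.36;0 -7.8 0 -5.58 0 0.04 -0.36;0 -9.1 0 -5.58 0 0.04 -0.36;0 -10 0 -5.58 0 0.04 -0.36;0 -10 0 -5.58 0 0.04 -0.36;0 -10 0 -5.58 0 0.04 -0.36"}}

```text
time_s: 67.08
ee_pos: [0.3637, 0.3352, 0.1053]
eef_rot: [-1.57, 0.001, 1.072]
force: [0.4, -1.1, 0.2]
grip_width: 0.03
```

Emit:
{"op": "send_rows", "data": {"series": "0 -1.3 0 0 0 0 -0.36;0 -2.6 0 0 0 0 -0.36;0 -3.9 0 0 0 0 -0.36;0 -5.2 0 0 0 0 -0.36;0 -6.5 0 0 0 0 -0.36;0 -7.8 0 0 0 0 -0.36;0 -8.6 0 0 0 0 -0.36;0 -8.6 0 0 0 0 -0.36;0 -8.6 0 0 0 0 -0.36;0 -8.6 0 0 0 0 -0.36"}}

```text
time_s: 67.92
ee_pos: [0.364, 0.3354, 0.106]
eef_rot: [-1.57, 0.0, 1.821]
force: [-0.3, -0.3, 0.4]
grip_width: 0.0301
```

Emit:
{"op": "send_rows", "data": {"series": "0 0 0 0 2 0 -0.36;0 0 0 0 4 0 -0.36;0 0 0 0 5 0 -0.36;0 0 0 0 6 0 -0.36;0 0 0 0 6 0 -0.36;0 0 0 0 6 0 -0.36;0 0 0 0 6 0 -1;0 0 0 0 6 0 -1;0 0 0 0 6 0 -1;0 0 0 0 6 0 -1"}}

```text
time_s: 68.75
ee_pos: [0.3644, 0.3353, 0.0468]
eef_rot: [-1.572, 0.0, 1.825]
force: [-0.3, -1.4, 4.3]
grip_width: 0.0101
```

Emit:
{"op": "send_rows", "data": {"series": "0 0 0 0 0 0 -1;0 0 0 0 0 0 -1;0 1.3 0 0 0 0 -1;0 2.6 0 0 0 0 -1;0 3.9 0 0 0 0 -1;0 5.2 0 0 0 0 -1;0 6.5 0 0 0 0 -1;0 7.8 0 0 0 0 -1;0 9.1 0 0 0 0 -1;0 10 0 0 0 0 -1"}}

```text
time_s: 69.58
ee_pos: [0.3643, 0.335, 0.0468]
eef_rot: [-1.572, 0.0, 0.946]
force: [-0.4, -7.8, 8.3]
grip_width: 0.0101
```

Emit:
{"op": "send_rows", "data": {"series": "0 1.3 0 0 0 0 -1;0 2.6 0 0 0 0 -1;0 3.9 0 0 0 0 -1;0 5.2 0 0 0 0 -1;0 6.5 0 0 0 0 -1;0 7.8 0 0 0 0 -1;0 8.6 0 0 0 0 -1;0 8.6 0 0 0 0 -1;0 8.6 0 0 0 0 -1;0 8.6 0 0 0 0 -1"}}

```text
time_s: 70.42
ee_pos: [0.3641, 0.3349, 0.0468]
eef_rot: [-1.572, 0.0, 0.202]
force: [-2.0, -8.0, 9.7]
grip_width: 0.01
```

Emit:
{"op": "send_rows", "data": {"series": "0 0 0 0 0 0 -1;0 0 0 0 0 0 -0.36;0 0 0 0 0 0 -0.36;0 0 0 0 0 0 -0.36;0 0 0 0 -2 0 -0.36;0 0 0 0 -4.5 0 -0.36;0 0 0 0 -8 0 -0.36;0 0 0 0 -11 0 -0.36;0 0 0 0 -11 -4 -0.36;0 0 0 0 -11 -8 -0.36"}}

```text
time_s: 71.25
ee_pos: [0.3804, 0.2575, 0.1577]
eef_rot: [-1.57, -0.003, 0.205]
force: [1.2, -0.7, -0.7]
grip_width: 0.0301
```

Emit:
{"op": "send_rows", "data": {"series": "0 0 0 0 0 -4 -0.36;0 0 0 0 0 -8 -0.36;0 0 0 0 0 -12 -0.36;0 0 0 0 0 -16 -0.36;0 0 0 0 0 -20 -0.36;0 0 0 0 0 -24 -0.36;0 0 0 0 0 -28 -0.36;0 0 0 0 0 -32 -0.36;0 0 0 0 0 -36 -0.36;0 0 0 0 0 -36 -0.36"}}

```text
time_s: 72.08
ee_pos: [0.453, -0.1008, 0.1562]
eef_rot: [-1.572, -0.0, 0.197]
force: [-0.1, 0.4, -0.5]
grip_width: 0.0298
```

Run:
```python
from plan import *
print(cur())
t=camera("top")[:,:,::-1]; s=camera("side")[:,:,::-1]; cv2.imwrite("pics/top8.png",t)
cv2.imwrite("pics/c11.png",np.vstack([np.hstack([crop(t,195,165,100,65,4),crop(s,250,150,100,65,4)]),crop(t,150,160,400,80,2)]))
```

```text
(np.float64(0.45299110528922626), np.float64(-0.10076124293543749), np.float64(0.156205570814595), np.float64(11.308422076132102))
```

View pics/c11.png

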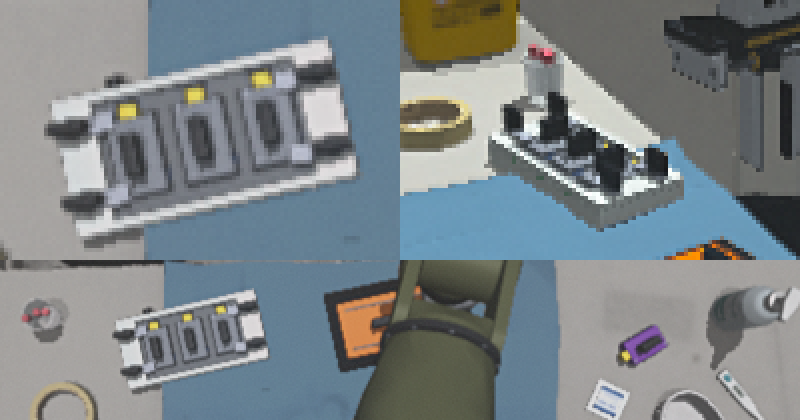

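Run:
```python
from plan import *
import meas2 as m
P={0:(-28,-94),1:(28,-94),2:(-28,94),3:(28,94)}
for f in("pics/top0.png","pics/top8.png"):
    t=cv2.imread(f); hb=m.hv(t,.036); ht=m.hv(t,.062)
    for i,(x,y) in P.items():
        s=1 if y<0 else -1
        off=np.array([.002,.0006])  # camera minus robot
        piv=np.array(d2w(x/1e3,y/1e3,np.array([.40975,.2485])+off,11.35))
        tip=np.array(d2w(x/1e3,y/1e3+s*.026,np.array([.40975,.2485])+off,11.35))
        bar=m.op(m.win((hb[...,0]>105)&(hb[...,0]<125)&(hb[...,1]>15)&(hb[...,1]<60)&(hb[...,2]>170),tip,.016),5)
        c=max(m.comps(bar,50),key=lambda q:q[1]) if bar.any() else None
        fin=m.op(m.win(ht[...,2]<75,piv,.022),5); fc=max(m.comps(fin,200),key=lambda q:q[1]); b=m.box(fc[0])
        d=c[2]-piv if c is not None else np.zeros(2)
        print(f[-8:],i,"bar dir rel",round((np.degrees(np.arctan2(*d[::-1]))-11.35-s*90+180)%360-180,1),round(np.hypot(*d)*1e3,1),"fin",b[1],round(b[2]-101.35,1))
```

```text
top0.png 0 bar dir rel 16.1 23.7 fin [np.float64(26.4), np.float64(10.6)] 9.0
top0.png 1 bar dir rel 6.6 23.4 fin [np.float64(25.6), np.float64(10.7)] 3.3
top0.png 2 bar dir rel 5.4 23.2 fin [np.float64(27.6), np.float64(12.9)] -7.3
top0.png 3 bar dir rel 15.0 23.4 fin [np.float64(28.1), np.float64(14.6)] 17.4
top8.png 0 bar dir rel 0.2 23.7 fin [np.float64(26.3), np.float64(8.2)] -7.1
top8.png 1 bar dir rel 0.4 23.7 fin [np.float64(26.7), np.float64(11.1)] -2.4
top8.png 2 bar dir rel -0.3 23.4 fin [np.float64(28.4), np.float64(11.6)] -5.3
top8.png 3 bar dir rel -1.0 23.6 fin [np.float64(28.8), np.float64(12.3)] -7.8
```

```bash
python3 -c "
from station import *
print(hand_in())"
```

```text
the job is handed in; nothing more can be done
None
```

I turned all four buttons aside and lifted the panel onto the middle of the mat. I then seated the three packs in pockets 2, 1 and 0 and turned the buttons back inward. The job was handed in at about 72 s with the gripper clear of everything.

**Last checks:**
- **Packs:** in the final pictures all three sit in their pockets with the yellow key in the +x notch. The tool height at each release (35 to 37 mm) matches a pack resting on the pocket floor.
- **Buttons:** measured from their steel bars, all four point inward to within 1°. The outlines of the black fins read 2 to 8° off. I put that down to shadow and side faces in the picture and trusted the bars, because the fin outlines were also unreliable at the start.
- **Bystanders:** the cup, tape and purple look-alike appear where they started in the last picture.
- **Panel:** it looked flat and centred in the side picture right after I laid it down. I did not measure it again, and the arm partly hid it in the last picture.
- **Camera offset:** the top camera placed the dock about 2 mm off from where gripping the fins showed it to be. I used the gripped position and shifted the mat and pack positions to match.

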